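# Lock a quick-change tube holder into the capping fixture

## Robot

A 6-joint arm with a two-finger parallel gripper is mounted at the origin on a cart in front of the work surface, level with it; the furniture and walls round the work are solid. World frame = base frame: x ahead of the robot, y to its left, z up, the work surface at z = 0. Lengths are in mm, angles in rad, forces in N, time in s.
With the tool pointing down it reaches from about 350 to 975 mm from the base axis. Payload 7.1 kg.
Tool frame: the origin (TCP) lies at the centre of the arm's flange, where the gripper is bolted on; the fingertips stand 182 mm ahead of it and the grasp point (between the pads) lies 163 mm ahead of it; z points along the fingers, y is the line along which they close (so a half turn about z gives the same grasp; the last joint's range is limited). The gripper opens to 88 mm and grips with 3 to 60 N. Pads are 20 mm wide; open, the fingers measure 115 mm over their backs; the gripper's body (75 mm by 178 mm) begins 61 mm behind the grasp point.
Start: joints at [-1.149, 0.423, 1.63, -0, 1.089, -0.019], TCP at [266.68, -565.233, 404.675] pointing down, gripper open.
Joint ranges: [-3, 3], [-0.9, 2.11], [0.09, 2.58], [-1.31, 4.45], [0.11, 2.69], [-2.54, 2.54]. Speed limits (rad/s): [2.39, 2.39, 3.01, 3.14, 3.14, 3.14].

## Interface

Orientations are given as a rotation vector (axis times angle).
In Python, from workcell import readout, get_image, ctrl gives the robot as it stands.
- The arm moves only by the tool step_arm, never from a script. Its argument "targets" is a list that holds one entry, the list of rows, each a list of 7 numbers: the shift along the world's x, y, z as a fraction of full scale, then the turn, a rotation vector about the world's x, y, z as a fraction of full scale, then the opening, from 0 (shut) to 1 (fully open). In form: [[[dx, dy, dz, wx, wy, wz, claw], ...]]. A call has exactly 5 rows; each row shifts and turns the commanded pose from where the row before left it; what a row does not reach is not made up. Full scale, the value 1, is 0.05 m for a shift and 4 degrees for a turn. A row lasts 1/8 s, in which the tool goes at most 62.5 mm and 10.7 degrees, less where a joint would pass 70% of its speed; a pose out of reach is approached as far as the arm can. A call with a number of a shift or a turn outside -1 to 1 is refused whole. A call with a gripper value outside its range is refused whole. The fingers move at their own pace and stop on an object; the grip force is fixed at half the most. Time passes only in rows, so rows that do not move let the fingers close, or fill a call up. It gives the time, the measured TCP pose, the force, the opening and the grip force at its end, in the units of the state.
- readout.get_obs(): the state, without advancing time (a new reading comes with each control period).
- get_image(name): name is "scene" or "top"; returns a dict with "pixels" (420x560x3 uint8, red, green, blue), "intrinsics" (3x3 intrinsics, pixels), "extrinsics" (4x4, takes a point from world to camera coordinates). Camera axes: x right, y down, z forward; pixel columns grow to the right and rows downward; lengths in mm; the calibration is good to about 2 mm. A picture is of the moment at which its call begins. There is no depth.
- ctrl.close_job(): hands the job in; it is judged then, once.
The state is a dict: "t": time; "qpos": joint angles; "qvel": joint speeds; "joint_torque": joint torques, N m; "ee_pos": TCP position; "orientation": TCP orientation; "ft_force": force on the tool from outside, world axes, zero at the start; "moment": the same for the moment, N m; "width": finger opening in mm; "grasp_force": force on a finger pad.
Only numpy, scipy, OpenCV 4.12 (cv2) and the standard library are available. Lean on these libraries where they do the work, as an engineer would, in place of code of your own. Each camera call takes 0.05 s, during which the arm holds its last target. There are 200 camera calls.

## Task

Fit the blue tube holder into the steel ring of the capping fixture: face the slot in its flange to the yellow dot so that its two lugs drop through the notches and the flange lies flush on the ring, then turn it clockwise (seen from above) as far as it goes, so that the slot stands in front of the bolt. Push the bolt fully home into the slot and let go. Leave the standing tubes and the loose cap where they are.

Things in the scene. Friction and masses are not known exactly. Their poses are not given: they have to be found in the camera images.
- fixture: Capping fixture, fixed: round grey foot (116 mm across, 10 mm thick) carrying a steel bayonet ring of 98 mm outer diameter; bolt and guide on its -x side, out to 109 mm. Origin on the ring's vertical axis at table height, z up. Holder goes in at fixture yaw + 60 deg (within 4 deg; sideways play 1.5 mm) and is home, after 60 deg clockwise, at the fixture's own yaw
- ring_top (a point): Centre of the ring's flat top, 27.5 mm above the table. Opening 49 mm in diameter with two notches out to 64 mm diameter: wide (69 deg) centred at 240 deg from the fixture's +x counter-clockwise from above, narrow (30 deg) at 60 deg. The lip between them is 8 mm thick; lugs turn in the channel under it (9.5 mm high, 64 mm across). Stops allow only the 60 deg clockwise turn, with 1.5 deg play
- notch_mark (a point): The yellow dot on top of the fixture's ring, 42.5 mm from its axis, just outside the middle of the wide notch
- tube_holder: Blue plastic tube holder, about 0.22 kg, loose, upright on the table. Origin: centre of its underside, z up its axis; it ends 11.5 mm above the table when seated. Spigot 46 mm diameter, z 0 to 16 mm, with two lugs at its foot (6 mm high, 60 mm over both): wide (60 deg) at -x, narrow (21 deg) at +x. Flange 80 mm diameter, z 16 to 22 mm. Cup 58 mm outer, 47 mm inner diameter, z 22 to 64 mm
- holder_grip (a point): On the holder's axis 44 mm above its underside, mid-height of the open cup. Two parallel flats on the cup to grip, 52 mm apart, 25 mm wide, full height; their normals point at 60 and 240 deg from the holder's +x (counter-clockwise from above)
- holder_slot (a point): Mouth of the one slot in the holder's flange (22 deg wide, 9 mm deep), on the flange's top edge 40 mm from the axis towards the holder's -x, right above the wide lug. A yellow line on the cup's side and a yellow dot on its rim mark this side
- bolt (a joint): Travel of the locking bolt along the fixture's +x, in m: 0 drawn back, 0.016 fully home with its tapered tip in the holder's slot. Slides with about 2 N of friction and stays where it is left. The flange's rim stops it at about 0.008 unless the slot stands in front of it
- bolt_knob (a point): Centre of the bolt's black upright knob (16 mm diameter, from 49 to 67 mm above the table), 60 mm above the table; moves with the bolt. A 9.6 mm stem joins it to the bolt. The bolt's guide below reaches 37 mm above the table and is 27 mm wide
- tube_f3: White capped product tube standing on the table beyond the fixture, 45 mm diameter, 118 mm high, loose; origin at the centre of its underside, z up. To be left alone
- tube_f9: White product tube, open at the top, standing on the table beyond the holder, 45 mm diameter, 118 mm high, loose; origin at the centre of its underside, z up. To be left alone
- tube_cap: White snap cap lying on the table near the front edge, 46 mm diameter, 12 mm high, loose; origin at the centre of its underside. To be left alone

How it is judged:
By the outcome, as a careful person would: the job done as asked, in the order asked, and still so for the second after the job is handed in, with the robot touching nothing.
It also fails if it takes over 59 s, if anything falls off the work surface, if the arm or the gripper's body presses on something with over 40 N, if the wrist force passes 120 N, or if a joint passes its speed limit or range.

## Working session

There is one attempt and no reset: what is moved stays moved. The work goes in short steps, Python scripts to look and compute and a tool call to move; the robot and the scene stay as the last step left them, time stands still between calls to the robot, and variables do not carry over. Pictures are saved under pics/ and viewed, at most 10 in all, crops included, and the job is handed in when it is done.

Besides the shell and the picture viewer there is one more tool, called after "Emit:" as name([rows], argument=value, ...), one row to a line, values as JSON. step_arm: Moves the arm, as the interface text tells. Shift numbers are shares of 0.05 m and turn numbers shares of 4 degrees, none past 1 either way. Its arguments: {"type":"object","properties":{"targets":{"type":"array"}},"required":["targets"]}

```bash
mkdir -p pics; cat > h.py <<'E'
import numpy as np, cv2
from workcell import readout, get_image, ctrl
def ray(im,u,v,z):
    K=np.array(im["intrinsics"]);T=np.array(im["extrinsics"]);R=T[:3,:3];t=T[:3,3]
    c=-R.T@t; d=R.T@np.linalg.inv(K)@np.array([u,v,1.]); return c+d*(z-c[2])/d[2]
def proj(im,p):
    K=np.array(im["intrinsics"]);T=np.array(im["extrinsics"]);q=K@(T[:3,:3]@np.array(p)+T[:3,3]); return q[:2]/q[2]
def save(im,n): cv2.imwrite("pics/"+n,im["pixels"][...,::-1])
E
python3 - <<'E'
from h import *
for n in("top","scene"):
    im=get_image(n); save(im,n+"0.png"); T=np.array(im["extrinsics"]);print(n,-T[:3,:3].T@T[:3,3],T[:3,:3].round(2).tolist())
o=readout.get_obs();print(o)
E
```

```text
top [ 478.0207298    77.66414166 1017.77221032] [[-0.03, -1.0, -0.01], [-1.0, 0.03, -0.04], [0.04, 0.01, -1.0]]
scene [114.57820736 825.81765375 540.9472375 ] [[-0.87, -0.49, 0.02], [-0.25, 0.41, -0.88], [0.42, -0.77, -0.48]]
{'t': 0.1, 'qpos': array([-1.14898470e+00,  4.23791880e-01,  1.63057090e+00,  2.58410614e-05,
        1.08861864e+00, -1.90020186e-02]), 'qvel': array([-0.00053632, -0.00113254, -0.00158616,  0.00055952,  0.00178632,
        0.00124315]), 'joint_torque': array([ 4.49683021e-04, -5.45614886e+01, -2.74325663e+01,  6.45292969e-02,
        1.88177358e-02,  1.40968990e-05]), 'ee_pos': array([ 266.60017434, -565.02570028,  403.97888395]), 'orientation': array([-3.06426494e+00, -6.86518915e-01,  4.00997023e-04]), 'ft_force': array([ 0.07515727,  0.78039491, -0.88263678]), 'moment': array([ 0.00525185,  0.03070044, -0.02491559]), 'grasp_force': 0.0, 'width': 87.71858610628064}
```

View pics/top0.png

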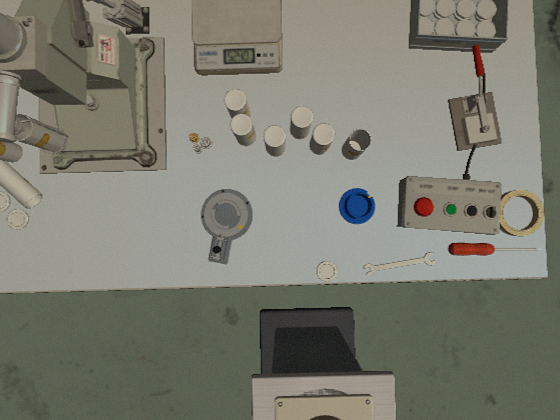

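View pics/scene0.png

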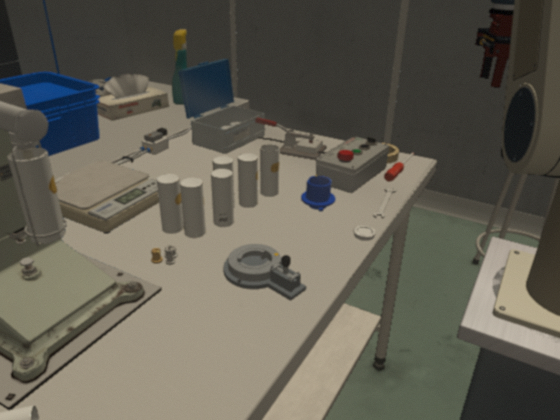

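The top view shows the fixture ring at about (227,213), its bolt at (217,250) and the yellow dot near (240,226). The blue holder is at (357,206). In the scene view the holder stands at (319,192) and the fixture at (255,265). Next I'll enlarge and measure these.

```bash
python3 - <<'E'
from h import *
im=get_image("top");P=im["pixels"]
a=[cv2.resize(P[y-36:y+64,x-50:x+50],(400,400),interpolation=cv2.INTER_CUBIC) for x,y in((227,213),(357,205))]
cv2.imwrite("pics/crop1.png",np.hstack(a)[...,::-1])
hsv=cv2.cvtColor(P,cv2.COLOR_RGB2HSV)
m=cv2.inRange(hsv,(105,120,40),(130,255,255));m[:,:330]=0;m[:,385:]=0
ys,xs=np.nonzero(m);print("blue",xs.min(),xs.max(),ys.min(),ys.max(),len(xs))
c=max(cv2.findContours(m,0,1)[0],key=cv2.contourArea);e=cv2.fitEllipse(cv2.convexHull(c));print(e, ray(im,*e[0],22))
y=cv2.inRange(hsv,(15,90,80),(35,255,255))
n,l,s,ce=cv2.connectedComponentsWithStats(y)
for i in range(1,n):
    if 190<ce[i][0]<390 and 180<ce[i][1]<290: print("yellow",s[i],ce[i],ray(im,*ce[i],27.5),ray(im,*ce[i],64))
k=cv2.inRange(hsv,(0,0,0),(180,255,45))
n,l,s,ce=cv2.connectedComponentsWithStats(k)
for i in range(1,n):
    if 190<ce[i][0]<270 and 180<ce[i][1]<290: print("black",s[i],ce[i],ray(im,*ce[i],67))
im=get_image("scene");P=im["pixels"]
a=[cv2.resize(P[y-50:y+50,x-50:x+50],(400,400),interpolation=cv2.INTER_CUBIC) for x,y in((260,265),(319,192))]
cv2.imwrite("pics/crop2.png",np.hstack(a)[...,::-1])
E
```

```text
blue 339 374 188 223 967
((356.5876159667969, 205.67381286621094), (35.17384338378906, 35.25563430786133), 38.13755416870117) [523.82604285 -85.66577304  22.        ]
yellow [368 196   3   2   5] [368.8 196.4] [ 543.2209805  -112.30399821   27.5       ] [ 540.81779365 -105.30204761   64.        ]
yellow [238 225   4   4  13] [239.61538462 226.61538462] [484.85146922 173.81952727  27.5       ] [484.59969805 170.27537897  64.        ]
black [222 190   1   2   2] [222.  190.5] [562.20427829 205.50619745  67.        ]
black [247 202   1   2   2] [247.  202.5] [535.1696338  153.07274492  67.        ]
black [202 216   1   2   2] [202.  216.5] [508.24045585 249.18263026  67.        ]
black [213 246   8   7  44] [216.40909091 249.        ] [438.76613028 220.16352786  67.        ]
black [262 286   3   1   3] [263. 286.] [358.55114562 123.8922624   67.        ]
```

View pics/crop1.png

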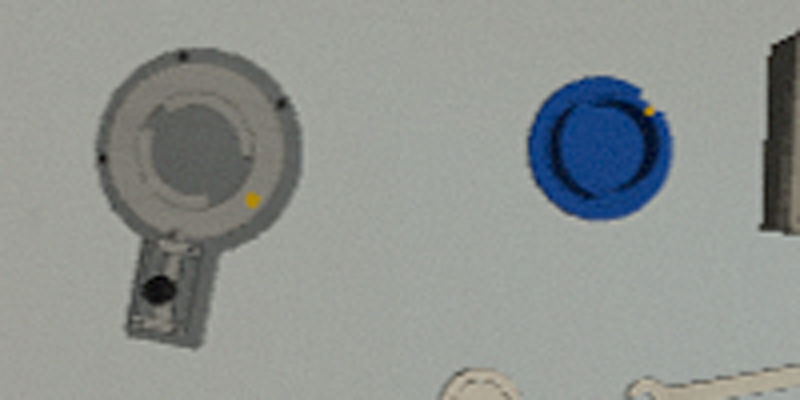

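View pics/crop2.png

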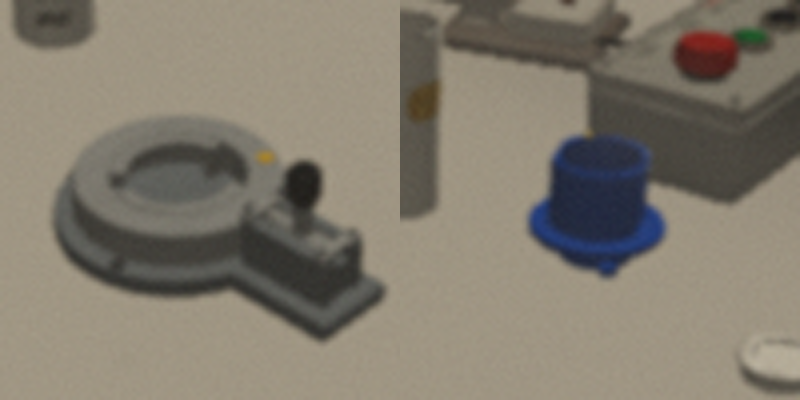

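The crops show the fixture's bolt pointing toward lower-left, its yellow dot lower-right at crop (252,201), and the holder's slot and dot at upper-right, crop (648,110). The scene crop shows the narrow lug facing the camera. Next I'll refine the centres and angles and locate the tubes.

```bash
cat >> h.py <<'E'
def circ(p):
    p=np.array(p,float)
    for _ in range(6):
        A=np.c_[2*p,np.ones(len(p))];s=np.linalg.lstsq(A,(p**2).sum(1),rcond=None)[0]
        r=np.sqrt(s[2]+s[:2]@s[:2]);d=abs(np.hypot(*(p-s[:2]).T)-r);p=p[d<max(1.5,2*np.median(d))]
    return s[:2],r,len(p)
E
python3 - <<'E'
from h import *
im=get_image("top");P=im["pixels"];hsv=cv2.cvtColor(P,cv2.COLOR_RGB2HSV);g=cv2.cvtColor(P,cv2.COLOR_RGB2GRAY)
print("v table",g[180:185,180:185].mean(),"foot",g[213,227])
t=(g[180:185,180:185].mean()+g[213,227])/2
m=((cv2.GaussianBlur(g,(3,3),0)<t)*255).astype(np.uint8)
n,l,s,ce=cv2.connectedComponentsWithStats(m);i=l[213,227];print(s[i])
c=max(cv2.findContours((l==i).astype(np.uint8),0,1)[0],key=cv2.contourArea)[:,0]
W=np.array([ray(im,u,v,10)[:2] for u,v in c])
F0=np.array([510,200.])
sel=W[np.hypot(*(W-F0).T)<75]; k=np.array([438.8,220.2])-F0;k/=np.hypot(*k)
d=(sel-F0)/np.hypot(*(sel-F0).T)[:,None];sel=sel[d@k<0.7]
F,r,nn=circ(sel);print("foot",F,r,nn)
dot=np.array([484.85,173.82]);kn=np.array([438.77,220.16])
print("dot",np.hypot(*(dot-F)),np.degrees(np.arctan2(*(dot-F)[::-1]))-240+360,"knob",np.hypot(*(kn-F)),np.degrees(np.arctan2(*(kn-F)[::-1]))-180)
# holder
m=cv2.inRange(hsv,(105,120,40),(130,255,255));m[:,:330]=0;m[:,385:]=0
c=max(cv2.findContours(m,0,1)[0],key=cv2.contourArea)[:,0]
W=np.array([ray(im,u,v,22)[:2] for u,v in c]);H,r,nn=circ(W);print("holder",H,r,nn)
q=W[np.hypot(*(W-H).T)<r-3]; print("slot pts",[(round(np.degrees(np.arctan2(*(w-H)[::-1])),1),round(np.hypot(*(w-H)),1)) for w in q])
# scene check
s=get_image("scene");save(s,"s1.png");h2=cv2.cvtColor(s["pixels"],cv2.COLOR_RGB2HSV)
y=cv2.inRange(h2,(15,110,110),(35,255,255));n,l,st,ce=cv2.connectedComponentsWithStats(y)
for i in range(1,n):
    if 240<ce[i][0]<340 and 160<ce[i][1]<260:print("scene yellow",ce[i],st[i,4],ray(s,*ce[i],27.5),ray(s,*ce[i],64))
m=cv2.inRange(h2,(105,110,30),(130,255,255));n,l,st,ce=cv2.connectedComponentsWithStats(m);i=l[195,319];print("scene blue",st[i]);
b=st[i];print("proj H flange edges", [proj(s,[H[0]+40*np.cos(a),H[1]+40*np.sin(a),22])[0].round(1) for a in np.linspace(0,6.28,25)].__repr__()[:0])
R=np.array([proj(s,[H[0]+40*np.cos(a),H[1]+40*np.sin(a),22]) for a in np.linspace(0,6.28,100)]);print("pred flange u",R[:,0].min(),R[:,0].max(),"v",R[:,1].max())
print("pred dot scene",proj(s,[*dot,27.5]))
# tubes tops guess
for n_,u,v in(("a",275,130),("b",302,112),("c",323,130),("d",358,136),("e",241,122)):print(n_,ray(im,u,v,118))
E
```

```text
v table 157.8 foot 95
[ 201  189   51   75 2551]
foot [513.37672624 204.95776947] 57.040110056335486 109
dot 42.22954886819531 -12.494215553258755 knob 76.13981489846675 -11.517196567632965
holder [523.69028718 -85.57245294] 38.10161930474925 87
slot pts [(np.float64(-61.8), np.float64(34.4)), (np.float64(-59.8), np.float64(32.5)), (np.float64(-57.7), np.float64(30.6)), (np.float64(-51.8), np.float64(30.2)), (np.float64(-48.8), np.float64(31.7)), (np.float64(-48.6), np.float64(34.8)), (np.float64(-43.5), np.float64(34.9))]
scene yellow [275.8 254. ] 10 [486.20024814 174.36325626  27.5       ] [459.78233506 220.67392612  64.        ]
scene blue [302 177  33  33 494]
proj H flange edges 
pred flange u 300.9747319390063 335.6150146835727 v 204.87382975694607
pred dot scene [276.57268895 254.07059969]
a [676.89214232  88.81219238 118.        ]
b [711.84901588  33.28680873 118.        ]
c [673.90926011  -7.85782735 118.        ]
d [659.57476545 -77.7577142  118.        ]
e [695.30553218 157.03053135 118.        ]
```

Fixture centre is about (513.4, 205.0) with yaw about -12°. Holder is about (523.7, -85.6) with yaw about 130°, so the flats lie along 10°. Moving above the holder.

Emit:
step_arm([
  [[0.257,0.48,-0.06,0,0,0.935,1],[0.257,0.48,-0.06,0,0,0.935,1],[0.257,0.48,-0.06,0,0,0.935,1],[0.257,0.48,-0.06,0,0,0.935,1],[0.257,0.48,-0.06,0,0,0.935,1]],
])

```text
t: 0.92
ee_pos: [331.6, -443.6, 389.6]
orientation: [-2.911, -1.181, -0.0]
ft_force: [-0.0, -0.5, -0.3]
width: 87.8
grasp_force: 0.0
```

Emit:
step_arm([
  [[0.257,0.48,-0.06,0,0,0.935,1],[0.257,0.48,-0.06,0,0,0.935,1],[0.257,0.48,-0.06,0,0,0.935,1],[0.257,0.48,-0.06,0,0,0.935,1],[0.257,0.48,-0.06,0,0,0.935,1]],
])

```text
t: 1.55
ee_pos: [395.6, -323.6, 374.6]
orientation: [2.68, 1.638, 0.0]
ft_force: [-0.2, 0.7, -0.6]
width: 87.8
grasp_force: 0.0
```

Emit:
step_arm([
  [[0.257,0.48,-0.06,0,0,0.935,1],[0.257,0.48,-0.06,0,0,0.935,1],[0.257,0.48,-0.06,0,0,0.935,1],[0.257,0.48,-0.06,0,0,0.935,1],[0.257,0.48,-0.06,0,0,0.935,1]],
])

```text
t: 2.17
ee_pos: [459.7, -203.6, 359.7]
orientation: [2.378, 2.052, 0.0]
ft_force: [0.2, 0.1, -0.0]
width: 88.0
grasp_force: 0.0
```

Emit:
step_arm([
  [[0.257,0.48,-0.06,0,0,0.935,1],[0.257,0.48,-0.06,0,0,0.935,1],[0.257,0.48,-0.06,0,0,0.935,1],[0.257,0.48,-0.06,0,0,0.935,1],[0.257,0.48,-0.06,0,0,0.935,1]],
])

```text
t: 2.8
ee_pos: [523.7, -83.6, 344.6]
orientation: [2.013, 2.412, 0.0]
ft_force: [-0.3, 0.5, 0.2]
width: 87.8
grasp_force: 0.0
```

```bash
cat >> h.py <<'E'
from scipy.spatial.transform import Rotation as Ro
def st():
    o=readout.get_obs();M=Ro.from_rotvec(o["orientation"]).as_matrix()
    print("t",round(o["t"],2),"p",o["ee_pos"].round(1),"ydir",np.degrees(np.arctan2(M[1,1],M[0,1])).round(2),"tilt",M[:2,2].round(4),"q6",np.degrees(o["qpos"][5]).round(1),"F",o["ft_force"].round(1),"M",o["moment"].round(2),"w",round(o["width"],1),"g",round(o["grasp_force"],1)); return o
E
python3 -c "
from h import *
st()"
```

```text
t 2.8 p [523.7 -83.6 344.6] ydir 10.28 tilt [ 0.0001 -0.    ] q6 -20.6 F [-0.3  0.5  0.2] M [ 0.   -0.11  0.  ] w 87.8 g 0.0
```

Emit:
step_arm([
  [[0,-0.04,-0.6,0,0,0,1],[0,0,-0.6,0,0,0,1],[0,0,-0.6,0,0,0,1],[0,0,-0.6,0,0,0,1],[0,0,-0.27,0,0,0,1]],
])

```text
t: 3.42
ee_pos: [523.0, -86.5, 209.9]
orientation: [-2.015, -2.407, 0.002]
ft_force: [0.6, -0.3, 0.4]
width: 88.1
grasp_force: 0.0
```

Emit:
step_arm([
  [[0,0,0,0,0,0,0],[0,0,0,0,0,0,0],[0,0,0,0,0,0,0],[0,0,0,0,0,0,0],[0,0,0,0,0,0,0]],
])

```text
t: 4.05
ee_pos: [524.2, -87.4, 212.0]
orientation: [2.017, 2.406, 0.002]
ft_force: [1.5, 0.8, 6.8]
width: 51.9
grasp_force: 30.0
```

```bash
python3 -c "
from h import *
st()"
```

```text
t 4.05 p [524.2 -87.4 212. ] ydir 10.05 tilt [ 0.002  -0.0004] q6 -20.8 F [1.5 0.8 6.8] M [ 0.01 -0.1  -0.05] w 51.9 g 30.0
```

Emit:
step_arm([
  [[0,0,0.2,0,0,0,0],[0,0,0.4,0,0,0,0],[0,0,0.5,0,0,0,0],[0,0,0.5,0,0,0,0],[0,0,0.4,0,0,0,0]],
])

```text
t: 4.68
ee_pos: [523.3, -87.2, 312.3]
orientation: [-2.018, -2.407, 0.0]
ft_force: [-0.4, -0.4, -2.5]
width: 52.1
grasp_force: 30.0
```

Emit:
step_arm([
  [[-0.01,0.29,0,0,0,-1,0],[-0.01,0.29,0,0,0,-1,0],[-0.01,0.29,0,0,0,-1,0],[-0.01,0.29,0,0,0,-1,0],[-0.01,0.29,0,0,0,-1,0]],
])

```text
t: 5.3
ee_pos: [520.6, -14.3, 311.2]
orientation: [-2.407, -2.017, 0.001]
ft_force: [0.2, 0.0, -3.1]
width: 51.6
grasp_force: 30.0
```

Emit:
step_arm([
  [[-0.01,0.29,0,0,0,-1,0],[-0.01,0.29,0,0,0,-1,0],[-0.01,0.29,0,0,0,-1,0],[-0.01,0.29,0,0,0,-1,0],[-0.01,0.29,0,0,0,-1,0]],
])

```text
t: 5.92
ee_pos: [518.1, 58.2, 311.2]
orientation: [-2.721, -1.569, 0.002]
ft_force: [0.2, -0.1, -2.5]
width: 52.0
grasp_force: 30.0
```

Emit:
step_arm([
  [[-0.01,0.29,0,0,0,-1,0],[-0.01,0.29,0,0,0,-1,0],[-0.01,0.29,0,0,0,-1,0],[-0.01,0.29,0,0,0,-1,0],[-0.01,0.29,0,0,0,-1,0]],
])

```text
t: 6.55
ee_pos: [515.6, 130.6, 311.2]
orientation: [-2.953, -1.072, 0.002]
ft_force: [0.7, 0.3, -1.9]
width: 51.7
grasp_force: 30.0
```

Emit:
step_arm([
  [[-0.01,0.29,0,0,0,-1,0],[-0.01,0.29,0,0,0,-1,0],[-0.01,0.29,0,0,0,-1,0],[-0.01,0.29,0,0,0,-1,0],[-0.01,0.29,0,0,0,-0.5,0]],
])

```text
t: 7.18
ee_pos: [513.1, 203.0, 311.2]
orientation: [3.084, 0.599, -0.002]
ft_force: [0.2, -0.5, -1.9]
width: 52.4
grasp_force: 30.0
```

Emit:
step_arm([
  [[0,0,-0.2,0,0,-0.5,0],[0,0,-0.2,0,0,-0.5,0],[0,0,-0.1,0,0,0,0],[0,0,0,0,0,0,0],[0,0,0,0,0,0,0]],
])

```text
t: 7.8
ee_pos: [513.8, 202.6, 286.2]
orientation: [3.103, 0.493, 0.0]
ft_force: [0.0, -0.3, -2.4]
width: 51.7
grasp_force: 30.0
```

```bash
python3 - <<'E'
from h import *
st()
s=get_image("scene");P=s["pixels"];t=get_image("top");Q=t["pixels"]
a=[cv2.resize(P[175:285,200:310],(400,400),interpolation=cv2.INTER_CUBIC),cv2.resize(Q[160:260,177:277],(400,400),interpolation=cv2.INTER_CUBIC)]
cv2.imwrite("pics/c3.png",np.hstack(a)[...,::-1])
E
```

```text
t 7.8 p [513.8 202.6 286.2] ydir -71.95 tilt [ 0.0001 -0.    ] q6 92.2 F [ 0.  -0.3 -2.4] M [-0.01  0.02  0.03] w 51.7 g 30.0
```

View pics/c3.png

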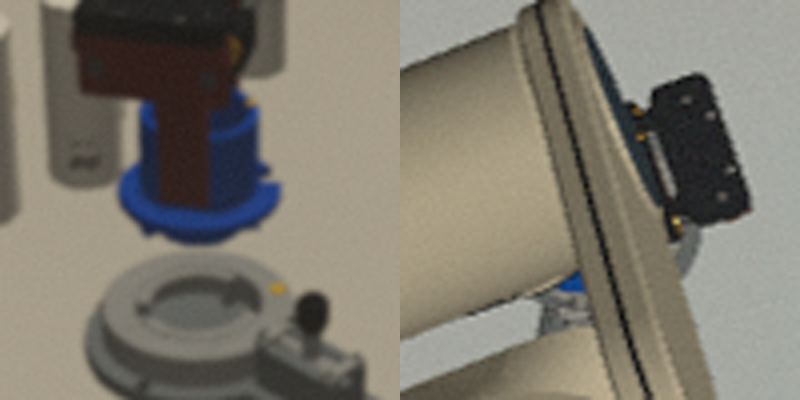

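The scene view shows the holder above the ring, slot facing right toward the yellow dot. The readout shows the grasp landed about 1.6 mm short in y, so I'll check the alignment in the scene view.

```bash
python3 - <<'E'
from h import *
st()
s=get_image("scene");P=s["pixels"];h2=cv2.cvtColor(P,cv2.COLOR_RGB2HSV)
m=cv2.inRange(h2,(105,110,30),(130,255,255));m[:, :225]=0;m[:,290:]=0;m[:180]=0;m[250:]=0
m[:222]=0
ys,xs=np.nonzero(m);print("blue u",xs.min(),xs.max(),"vmax",ys.max())
c=max(cv2.findContours(m,0,1)[0],key=cv2.contourArea)[:,0]
print([tuple(int(a) for a in p) for p in c if p[1]>226 or p[0]<236])
zb=75.
A=np.linspace(0,2*np.pi,721)
def ring(C,r,z): return np.array([proj(s,[C[0]+r*np.cos(a),C[1]+r*np.sin(a),z]) for a in A])
for C in ((515.3,203.1),(513.4,205.0)):
    t=ring(C,40,zb+22);b=ring(C,40,zb+16);print("pred flange u",t[:,0].min(),t[:,0].max(),"vmin",t[:,1].min(),"bottom vmax",b[:,1].max())
F=(513.4,205.0)
f=ring(F,58,0);ft=ring(F,58,10);print("foot u min",f[:,0].min(),ft[:,0].min(),"v max",f[:,1].max())
g=cv2.cvtColor(P,cv2.COLOR_RGB2GRAY)
for v in (262,266,270,274): print(v,g[v,215:235].tolist())
print("col 250",g[276:296,250].tolist(), "foot v at u250", max(p[1] for p in f if abs(p[0]-250)<.5))
for v in (262,266,270,274): print(v, min([p[0] for q in(f,ft) for p in q if abs(p[1]-v)<.5]))
E
```

```text
t 7.9 p [513.8 202.7 286.4] ydir -71.95 tilt [0.0005 0.0002] q6 92.2 F [ 0.3 -0.5 -2.8] M [ 0.   -0.05  0.  ] w 51.5 g 30.0
blue u 233 276 vmax 240
[(235, 222), (234, 223), (233, 224), (233, 225), (233, 226), (233, 227), (233, 228), (233, 229), (234, 230), (234, 231), (235, 232), (236, 233), (237, 234), (238, 234), (239, 235), (240, 236), (240, 237), (241, 237), (242, 237), (243, 237), (244, 237), (245, 238), (246, 238), (247, 239), (248, 239), (249, 240), (250, 240), (251, 240), (252, 240), (253, 240), (254, 240), (255, 240), (256, 240), (257, 240), (258, 240), (259, 240), (260, 239), (261, 239), (262, 238), (263, 238), (264, 237), (265, 237), (266, 236), (267, 236), (268, 236), (269, 235), (270, 235), (271, 234), (272, 233), (273, 233), (274, 232), (274, 231), (275, 230), (275, 229), (275, 228), (276, 227), (259, 227), (258, 228), (259, 229), (258, 230), (258, 231), (257, 232), (256, 232), (255, 233), (254, 233), (253, 232), (252, 232), (251, 232), (250, 232), (249, 232), (248, 232), (247, 232), (246, 231), (245, 231), (244, 231), (243, 230), (242, 229), (241, 228), (242, 227)]
pre
[... 186 characters left out ...]
x 240.5010628930133
foot u min 223.5094980241255 223.29387458081936 v max 289.5388226888628
262 [155, 159, 158, 158, 155, 158, 158, 158, 147, 129, 111, 100, 92, 97, 113, 123, 124, 128, 125, 125]
266 [158, 158, 158, 155, 157, 157, 158, 150, 126, 106, 97, 97, 89, 73, 66, 76, 97, 112, 120, 121]
270 [157, 158, 157, 158, 158, 157, 158, 143, 111, 96, 96, 96, 98, 86, 72, 63, 59, 62, 63, 66]
274 [156, 158, 158, 157, 156, 158, 157, 157, 134, 93, 74, 85, 96, 100, 97, 95, 83, 75, 68, 65]
col 250 [65, 67, 68, 70, 71, 80, 92, 97, 90, 69, 56, 56, 77, 117, 152, 157, 159, 159, 158, 159] foot v at u250 289.4108098069249
262 224.29886540249927
266 223.31472059981002
270 223.5542664129045
274 223.7092056037365
```

Emit:
step_arm([
  [[-0.03,0.04,-0.2,0,0,0,0],[0,0,-0.3,0,0,0,0],[0,0,-0.25,0,0,0,0],[0,0,-0.1,0,0,0,0],[0,0,0,0,0,0,0]],
])

```text
t: 8.57
ee_pos: [512.0, 204.7, 243.0]
orientation: [3.102, 0.493, -0.002]
ft_force: [0.3, -0.4, -2.0]
width: 52.0
grasp_force: 30.0
```

Emit:
step_arm([
  [[0,0,-0.04,0,0,0,0],[0,0,-0.04,0,0,0,0],[0,0,-0.04,0,0,0,0],[0,0,-0.02,0,0,0,0],[0,0,0,0,0,0,0]],
])

```text
t: 9.2
ee_pos: [512.6, 204.8, 236.9]
orientation: [-3.103, -0.493, -0.002]
ft_force: [2.0, -0.5, -2.6]
width: 51.8
grasp_force: 30.0
```

```bash
python3 -c "
from h import *
st()"
```

```text
t 9.2 p [512.6 204.8 236.9] ydir -71.94 tilt [0.0012 0.0003] q6 92.5 F [ 2.  -0.5 -2.6] M [-0.15 -0.51  0.01] w 51.8 g 30.0
```

Emit:
step_arm([
  [[0.016,0,0,0,0,0,0],[0,0,-0.04,0,0,0,0],[0,0,-0.04,0,0,0,0],[0,0,-0.04,0,0,0,0],[0,0,0,0,0,0,0]],
])

```text
t: 9.82
ee_pos: [513.0, 204.7, 230.4]
orientation: [3.103, 0.493, 0.0]
ft_force: [3.2, -1.0, -4.7]
width: 51.8
grasp_force: 30.0
```

```bash
python3 -c "
from h import *
st()"
```

```text
t 9.82 p [513.  204.7 230.4] ydir -71.94 tilt [ 0. -0.] q6 92.5 F [ 3.2 -1.  -4.7] M [-0.17 -0.53 -0.02] w 51.8 g 30.0
```

Emit:
step_arm([
  [[0.014,-0.004,-0.04,0,0,0,0],[0,0,-0.04,0,0,0,0],[0,0,-0.04,0,0,0,0],[0,0,-0.04,0,0,0,0],[0,0,-0.01,0,0,0,0]],
])

```text
t: 10.45
ee_pos: [513.5, 204.6, 223.5]
orientation: [3.103, 0.493, -0.001]
ft_force: [-6.3, -3.5, 19.6]
width: 51.9
grasp_force: 30.0
```

```bash
python3 -c "
from h import *
st()"
```

```text
t 10.45 p [513.5 204.6 223.5] ydir -71.94 tilt [-0.0006 -0.0001] q6 92.4 F [-6.3 -3.5 19.6] M [-0.27  1.09 -0.  ] w 51.9 g 30.0
```

Depth and force indicate the holder is seated. The last joint can't make the full 60° turn from here, so I'll release and regrip after a half turn.

Emit:
step_arm([
  [[0,0,0.02,0,0,0,1],[0,0,0,0,0,0,1],[0,0,0,0,0,0,1],[0,0,0.2,0,0,0.5,1],[0,0,0.3,0,0,1,1]],
])

```text
t: 11.08
ee_pos: [513.6, 204.5, 248.5]
orientation: [3.071, 0.66, -0.001]
ft_force: [0.9, 0.7, 0.5]
width: 87.7
grasp_force: 0.0
```

Emit:
step_arm([
  [[0,0,0.5,0,0,1,1],[0,0,0,0,0,1,1],[0,0,0,0,0,1,1],[0,0,0,0,0,1,1],[0,0,0,0,0,1,1]],
])

```text
t: 11.7
ee_pos: [513.8, 204.6, 273.8]
orientation: [2.91, 1.184, 0.001]
ft_force: [-0.6, 0.2, 0.4]
width: 88.1
grasp_force: 0.0
```

Emit:
step_arm([
  [[0,0,0,0,0,1,1],[0,0,0,0,0,1,1],[0,0,0,0,0,1,1],[0,0,0,0,0,1,1],[0,0,0,0,0,1,1]],
])

```text
t: 12.32
ee_pos: [513.7, 204.6, 273.8]
orientation: [2.66, 1.671, 0.001]
ft_force: [0.5, -0.3, 0.6]
width: 87.6
grasp_force: 0.0
```

```bash
python3 - <<'E'
from h import *
st()
s=get_image("scene");P=s["pixels"]
cv2.imwrite("pics/c4.png",cv2.resize(P[175:305,200:330],(600,600),interpolation=cv2.INTER_CUBIC)[...,::-1])
E
```

```text
t 12.32 p [513.7 204.6 273.8] ydir -25.73 tilt [0.0004 0.0002] q6 46.2 F [ 0.5 -0.3  0.6] M [-0.01 -0.04  0.05] w 87.6 g 0.0
```

View pics/c4.png

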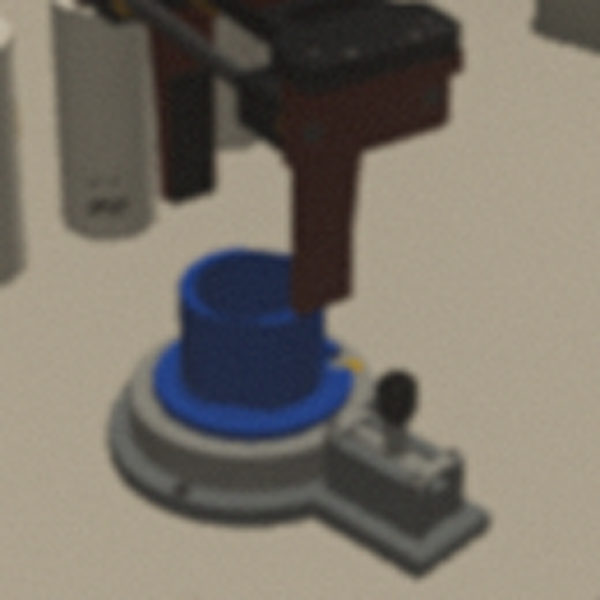

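The flange lies flush on the ring with the slot at the yellow dot, crop (350,360). Continuing the half turn and regripping.

Emit:
step_arm([
  [[0,0,0,0,0,1,1],[0,0,0,0,0,1,1],[0,0,0,0,0,1,1],[0,0,0,0,0,1,1],[0,0,0,0,0,1,1]],
])

```text
t: 13.0
ee_pos: [513.7, 204.6, 273.6]
orientation: [2.331, 2.106, 0.001]
ft_force: [0.3, 0.4, -0.4]
width: 87.6
grasp_force: 0.0
```

Emit:
step_arm([
  [[0,0,0,0,0,1,1],[0,0,0,0,0,1,1],[0,0,0,0,0,1,1],[0,0,0,0,0,1,1],[0,0,0,0,0,1,1]],
])

```text
t: 13.62
ee_pos: [513.7, 204.6, 273.6]
orientation: [1.93, 2.479, 0.0]
ft_force: [1.1, 0.6, -0.8]
width: 87.9
grasp_force: 0.0
```

Emit:
step_arm([
  [[0,0,0,0,0,1,1],[0,0,0,0,0,1,1],[0,0,0,0,0,1,1],[0,0,0,0,0,1,1],[0,0,0,0,0,1,1]],
])

```text
t: 14.25
ee_pos: [513.7, 204.6, 273.6]
orientation: [1.47, 2.776, 0.001]
ft_force: [0.0, -0.8, 0.1]
width: 88.0
grasp_force: 0.0
```

Emit:
step_arm([
  [[0,0,0,0,0,1,1],[0,0,0,0,0,1,1],[0,0,0,0,0,1,1],[0,0,0,0,0,1,1],[0,0,0,0,0,1,1]],
])

```text
t: 14.88
ee_pos: [513.7, 204.6, 273.7]
orientation: [0.966, 2.989, 0.0]
ft_force: [0.5, 0.0, -0.6]
width: 87.9
grasp_force: 0.0
```

Emit:
step_arm([
  [[0,0,0,0,0,1,1],[0,0,0,0,0,1,1],[0,0,0,0,0,1,1],[0,0,0,0,0,1,1],[0,0,0,0,0,1,1]],
])

```text
t: 15.5
ee_pos: [513.7, 204.6, 273.6]
orientation: [0.432, 3.111, 0.0]
ft_force: [0.9, 0.6, 0.6]
width: 87.6
grasp_force: 0.0
```

Emit:
step_arm([
  [[0,0,0,0,0,1,1],[0,0,0,0,0,1,1],[0,0,0,0,0,1,1],[0,0,0,0,0,1,1],[0,0,0,0,0,1,1]],
])

```text
t: 16.12
ee_pos: [513.8, 204.6, 273.7]
orientation: [-0.115, 3.139, 0.0]
ft_force: [-0.8, -1.0, -0.3]
width: 87.8
grasp_force: 0.0
```

Emit:
step_arm([
  [[0,0,0,0,0,1,1],[0,0,-0.2,0,0,1,1],[0,0,-0.3,0,0,1,1],[0,0,-0.3,0,0,0.43,1],[0,0,-0.2,0,0,0,1]],
])

```text
t: 16.75
ee_pos: [513.6, 204.5, 222.4]
orientation: [0.484, -3.103, 0.0]
ft_force: [0.5, -0.5, -0.5]
width: 87.6
grasp_force: 0.0
```

Emit:
step_arm([
  [[0,0,0,0,0,0,0],[0,0,0,0,0,0,0],[0,0,0,0,0,0,0],[0,0,0,0,0,0,0],[0,0,0,0,0,0,0]],
])

```text
t: 17.38
ee_pos: [513.8, 204.6, 223.5]
orientation: [-0.485, 3.103, 0.0]
ft_force: [-0.8, 0.3, 2.6]
width: 51.6
grasp_force: 30.0
```

```bash
python3 -c "
from h import *
st()"
```

```text
t 17.38 p [513.8 204.6 223.5] ydir 107.77 tilt [0.0006 0.0002] q6 -87.3 F [-0.8  0.3  2.6] M [ 0.08 -0.04 -0.06] w 51.6 g 30.0
```

Emit:
step_arm([
  [[0,0,0,0,0,-0.5,0],[0,0,0,0,0,-1,0],[0,0,0,0,0,-1,0],[0,0,0,0,0,-1,0],[0,0,0,0,0,-1,0]],
])

```text
t: 18.0
ee_pos: [513.9, 204.7, 223.6]
orientation: [0.012, 3.141, 0.0]
ft_force: [-0.6, 0.4, 4.6]
width: 51.9
grasp_force: 30.0
```

```bash
python3 -c "
from h import *
st()"
```

```text
t 18.0 p [513.9 204.7 223.6] ydir 89.58 tilt [0.0008 0.0002] q6 -69.1 F [-0.6  0.4  4.6] M [ 0.03 -0.11  0.13] w 51.9 g 30.0
```

Turning freely.

Emit:
step_arm([
  [[0,0,0,0,0,-1,0],[0,0,0,0,0,-1,0],[0,0,0,0,0,-1,0],[0,0,0,0,0,-1,0],[0,0,0,0,0,-1,0]],
])

```text
t: 18.62
ee_pos: [514.0, 204.6, 223.6]
orientation: [0.556, 3.091, 0.0]
ft_force: [0.9, -1.1, 3.6]
width: 51.9
grasp_force: 30.0
```

Emit:
step_arm([
  [[0,0,0,0,0,-1,0],[0,0,0,0,0,-1,0],[0,0,0,0,0,-1,0],[0,0,0,0,0,-1,0],[0,0,0,0,0,-0.5,0]],
])

```text
t: 19.25
ee_pos: [514.0, 204.5, 223.6]
orientation: [1.031, 2.967, 0.0]
ft_force: [0.4, -1.1, 5.2]
width: 51.8
grasp_force: 30.0
```

```bash
python3 -c "
from h import *
st()"
```

```text
t 19.25 p [514.  204.5 223.6] ydir 51.67 tilt [ 0.0009 -0.    ] q6 -31.2 F [ 0.4 -1.1  5.2] M [-0.35 -0.16  0.14] w 51.8 g 30.0
```

Emit:
step_arm([
  [[0,0,0,0,0,-0.25,0],[0,0,0,0,0,-0.25,0],[0,0,0,0,0,-0.25,0],[0,0,0,0,0,0,0],[0,0,0,0,0,0,0]],
])

```text
t: 19.88
ee_pos: [514.0, 204.5, 223.6]
orientation: [1.107, 2.939, 0.001]
ft_force: [0.2, -1.7, 5.5]
width: 51.8
grasp_force: 30.0
```

```bash
python3 -c "
from h import *
st()"
```

```text
t 19.88 p [514.  204.5 223.6] ydir 48.73 tilt [0.0008 0.0002] q6 -28.3 F [ 0.2 -1.7  5.5] M [-0.31 -0.06 -0.08] w 51.8 g 30.0
```

Emit:
step_arm([
  [[0,0,0,0,0,-0.25,0],[0,0,0,0,0,-0.25,0],[0,0,0,0,0,0,0],[0,0,0,0,0,0,0],[0,0,0,0,0,0,0]],
])

```text
t: 20.5
ee_pos: [514.0, 204.5, 223.6]
orientation: [1.158, 2.92, 0.001]
ft_force: [0.7, -1.1, 4.8]
width: 52.0
grasp_force: 30.0
```

```bash
python3 -c "
from h import *
st()"
```

```text
t 20.5 p [514.  204.5 223.6] ydir 46.74 tilt [0.0008 0.0002] q6 -26.3 F [ 0.7 -1.1  4.8] M [-0.36 -0.08 -0.05] w 52.0 g 30.0
```

Emit:
step_arm([
  [[0,0,0,0,0,-0.25,0],[0,0,0,0,0,-0.25,0],[0,0,0,0,0,0,0],[0,0,0,0,0,0,0],[0,0,0,0,0,0,0]],
])

```text
t: 21.12
ee_pos: [514.0, 204.5, 223.6]
orientation: [1.209, 2.899, 0.001]
ft_force: [1.1, -1.4, 4.9]
width: 51.7
grasp_force: 30.0
```

```bash
python3 -c "
from h import *
st()"
```

```text
t 21.12 p [514.  204.5 223.6] ydir 44.73 tilt [0.0008 0.0002] q6 -24.3 F [ 1.1 -1.4  4.9] M [-0.36 -0.04 -0.06] w 51.7 g 30.0
```

Emit:
step_arm([
  [[0,0,0,0,0,-0.25,0],[0,0,0,0,0,-0.25,0],[0,0,0,0,0,0,0],[0,0,0,0,0,0,0],[0,0,0,0,0,0,0]],
])

```text
t: 21.75
ee_pos: [513.7, 204.3, 223.5]
orientation: [1.258, 2.878, -0.001]
ft_force: [-0.3, -2.9, 6.4]
width: 51.6
grasp_force: 30.0
```

```bash
python3 - <<'E'
from h import *
st()
s=get_image("scene");P=s["pixels"]
cv2.imwrite("pics/c5.png",cv2.resize(P[200:310,210:320],(600,600),interpolation=cv2.INTER_CUBIC)[...,::-1])
E
```

```text
t 21.75 p [513.7 204.3 223.5] ydir 42.77 tilt [ 0.0001 -0.0004] q6 -22.3 F [-0.3 -2.9  6.4] M [-0.47 -0.06  0.2 ] w 51.6 g 30.0
```

View pics/c5.png

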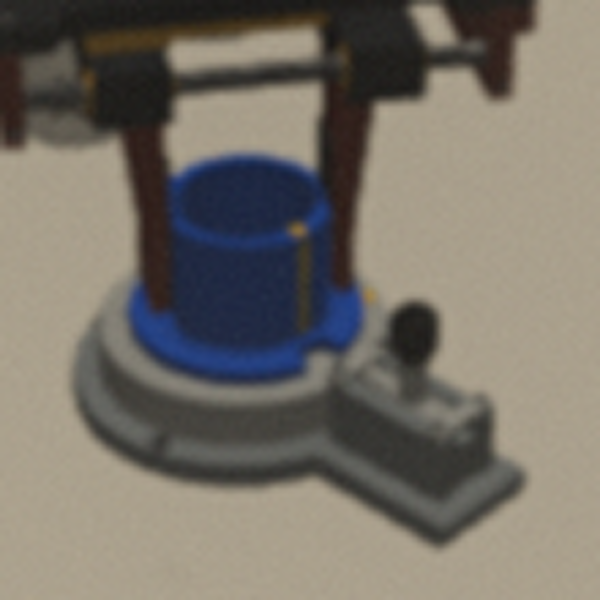

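The slot is now near the bolt side, at crop (315,355), with the rim dot at crop (298,229). Measuring its angle against the bolt.

```bash
python3 - <<'E'
from h import *
s=get_image("scene");P=s["pixels"];h2=cv2.cvtColor(P,cv2.COLOR_RGB2HSV)
F=np.array([513.5,204.8])
y=cv2.inRange(h2,(10,100,70),(35,255,255));n,l,stt,ce=cv2.connectedComponentsWithStats(y)
for i in range(1,n):
    u,v=ce[i]
    if 240<u<300 and 230<v<270:
        for z in(75.5,27.5):
            p=ray(s,u,v,z)[:2]-F;print(ce[i].round(1),stt[i],z,"r",np.hypot(*p).round(1),"ang",np.degrees(np.arctan2(*p[::-1])).round(1))
p=ray(s,264.6,241.6,75.5)[:2]-F;print("rim dot",np.hypot(*p),np.degrees(np.arctan2(*p[::-1])))
k=cv2.inRange(h2,(0,0,0),(180,255,50));k[:,:278]=0;k[:,300:]=0;k[:250]=0;k[:]=np.where(np.arange(420)[:,None]>272,0,k)
n,l,stt,ce=cv2.connectedComponentsWithStats(k)
for i in range(1,n):
    if stt[i,4]>20:
        p=ray(s,*ce[i],58)[:2];d=p-F;print("knob",ce[i],stt[i],p,np.hypot(*d),np.degrees(np.arctan2(*d[::-1])))
for yaw in(-10,-12,-14,-16):
    a=np.radians(yaw+180);print(yaw,"mouth",((proj(s,[F[0]+40*np.cos(a),F[1]+40*np.sin(a),33.5])-[210,200])*600/110).round(), "rimdot",((proj(s,[F[0]+26*np.cos(a),F[1]+26*np.sin(a),75.5])-[210,200])*600/110).round(),"knob",((proj(s,[F[0]+77*np.cos(a),F[1]+77*np.sin(a),58])-[210,200])*600/110).round(),"foot end",((proj(s,[F[0]+109*np.cos(a),F[1]+109*np.sin(a),10])-[210,200])*600/110).round())
E
```

```text
[264.  241.5] [264 241   1   2   2] 75.5 r 26.0 ang 162.7
[264.  241.5] [264 241   1   2   2] 27.5 r 57.2 ang -76.1
[277.3 253.7] [277 253   2   2   3] 75.5 r 69.7 ang 156.1
[277.3 253.7] [277 253   2   2   3] 27.5 r 44.0 ang -131.6
rim dot 26.910303522418953 163.97356487222132
knob [285.06153846 261.01538462] [282 256   7  11  65] [439.84175287 223.19304065] 75.91996651348164 165.97951330338188
-10 mouth [334. 346.] rimdot [302. 222.] knob [423. 327.] foot end [498. 489.]
-12 mouth [331. 347.] rimdot [300. 224.] knob [418. 331.] foot end [490. 495.]
-14 mouth [328. 349.] rimdot [298. 225.] knob [412. 334.] foot end [482. 501.]
-16 mouth [325. 351.] rimdot [296. 226.] knob [406. 338.] foot end [474. 506.]
```

Emit:
step_arm([
  [[0,0,0,0,0,-0.25,0],[0,0,0,0,0,0,0],[0,0,0,0,0,0,0],[0,0,0,0,0,0,0],[0,0,0,0,0,0,0]],
])

```text
t: 22.48
ee_pos: [513.6, 204.2, 223.6]
orientation: [1.282, 2.868, -0.002]
ft_force: [-0.3, -4.0, 8.4]
width: 51.8
grasp_force: 30.0
```

```bash
python3 -c "
from h import *
st()
im=get_image('top')
for u,v in((202,349),(126,335),(164,342)):
  p=ray(im,177+u/4,177+v/4,10)[:2]-[513.4,205];print(p,np.degrees(np.arctan2(p[1],p[0]))-180)
"
```

```text
t 22.48 p [513.6 204.2 223.6] ydir 41.82 tilt [-0.0002 -0.001 ] q6 -21.3 F [-0.3 -4.   8.4] M [-0.67  0.01  0.45] w 51.8 g 30.0
[-111.63158479   -0.33485856] -359.8281317551494
[-102.68063839   41.99621344] -22.244481395429176
[-107.15795156   20.82197579] -10.996177049805937
```

The stop is reached: resisting moment is rising and the holder is at about -16°. Releasing and going to the knob.

Emit:
step_arm([
  [[0,0,0,0,0,0,1],[0,0,0,0,0,0,1],[0,0,0,0,0,0,1],[0,0,0.5,0,0,0,1],[0,0,0.8,0,0,0,1]],
])

```text
t: 23.15
ee_pos: [513.1, 204.4, 287.5]
orientation: [-1.282, -2.865, 0.004]
ft_force: [1.0, 1.0, -0.0]
width: 87.6
grasp_force: 0.0
```

Emit:
step_arm([
  [[-0.148,0.035,0,0,0,0.875,1],[-0.148,0.035,0,0,0,0.875,1],[-0.148,0.035,0,0,0,0.875,1],[-0.148,0.035,0,0,0,0.875,1],[-0.148,0.035,0,0,0,0.875,1]],
])

```text
t: 23.78
ee_pos: [476.4, 213.4, 288.1]
orientation: [-0.829, -3.03, 0.0]
ft_force: [-0.3, -0.1, -0.1]
width: 87.9
grasp_force: 0.0
```

Emit:
step_arm([
  [[-0.148,0.035,0,0,0,0.875,1],[-0.148,0.035,0,0,0,0.875,1],[-0.148,0.035,0,0,0,0.875,1],[-0.148,0.035,0,0,0,0.875,1],[-0.148,0.035,0,0,0,0.875,1]],
])

```text
t: 24.4
ee_pos: [439.4, 222.2, 288.1]
orientation: [-0.359, -3.121, -0.0]
ft_force: [0.7, -0.1, -0.1]
width: 88.0
grasp_force: 0.0
```

```bash
python3 - <<'E'
from h import *
st()
s=get_image("scene");P=s["pixels"]
cv2.imwrite("pics/c6.png",cv2.resize(P[180:310,210:340],(600,600),interpolation=cv2.INTER_CUBIC)[...,::-1])
E
```

```text
t 24.4 p [439.4 222.2 288.1] ydir 76.88 tilt [-0.0001  0.    ] q6 -51.5 F [ 0.7 -0.1 -0.1] M [ 0.01 -0.21 -0.06] w 88.0 g 0.0
```

View pics/c6.png

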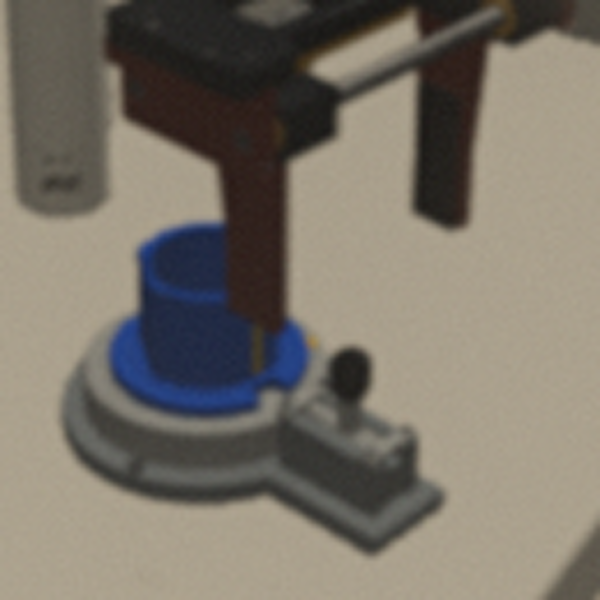

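The holder is flush, with its slot at crop (265,385) facing the bolt and the knob at crop (350,375) between the fingers. Lowering and gripping the knob.

Emit:
step_arm([
  [[0,0,-0.3,0,0,0,1],[0,0,-0.4,0,0,0,1],[0,0,-0.4,0,0,0,1],[0,0,-0.16,0,0,0,1],[0,0,0,0,0,0,1]],
])

```text
t: 25.08
ee_pos: [439.6, 221.9, 224.4]
orientation: [-0.363, -3.119, 0.001]
ft_force: [-0.3, 0.2, -0.9]
width: 87.8
grasp_force: 0.0
```

Emit:
step_arm([
  [[0,0,0,0,0,0,0],[0,0,0,0,0,0,0],[0,0,0,0,0,0,0],[0,0,0,0,0,0,0],[0,0,0,0,0,0,0]],
])

```text
t: 25.7
ee_pos: [439.7, 222.1, 225.3]
orientation: [0.362, 3.121, 0.0]
ft_force: [0.4, 0.4, 0.6]
width: 41.3
grasp_force: 0.0
```

Emit:
step_arm([
  [[0,0,0,0,0,0,0],[0,0,0,0,0,0,0],[0,0,0,0,0,0,0],[0,0,0,0,0,0,0],[0,0,0,0,0,0,0]],
])

```text
t: 26.32
ee_pos: [439.3, 221.5, 225.1]
orientation: [-0.361, -3.12, 0.002]
ft_force: [-0.2, -5.2, 2.3]
width: 15.0
grasp_force: 30.0
```

```bash
python3 -c "
from h import *
st()"
```

```text
t 26.32 p [439.3 221.5 225.1] ydir 76.79 tilt [-0.0014 -0.0013] q6 -51.4 F [-0.2 -5.2  2.3] M [-0.85 -0.02  0.04] w 15.0 g 30.0
```

Emit:
step_arm([
  [[0.058,-0.028,0,0,0,0,0],[0.058,-0.014,0,0,0,0,0],[0.058,-0.014,0,0,0,0,0],[0,0,0,0,0,0,0],[0,0,0,0,0,0,0]],
])

```text
t: 26.95
ee_pos: [448.6, 219.2, 225.1]
orientation: [0.361, 3.12, -0.0]
ft_force: [0.6, -3.9, -0.7]
width: 14.9
grasp_force: 30.0
```

```bash
python3 -c "
from h import *
st()"
```

```text
t 26.95 p [448.6 219.2 225.1] ydir 76.79 tilt [ 0.0005 -0.0001] q6 -52.1 F [ 0.6 -3.9 -0.7] M [-0.59 -0.2   0.04] w 14.9 g 30.0
```

Emit:
step_arm([
  [[0.058,-0.02,0,0,0,0,0],[0.058,-0.02,0,0,0,0,0],[0.03,-0.007,0,0,0,0,0],[0,0,0,0,0,0,0],[0,0,0,0,0,0,0]],
])

```text
t: 27.58
ee_pos: [453.4, 217.9, 225.1]
orientation: [-0.363, -3.114, 0.0]
ft_force: [-16.4, 12.6, 9.1]
width: 14.5
grasp_force: 30.0
```

```bash
python3 - <<'E'
from h import *
st()
s=get_image("scene");P=s["pixels"]
cv2.imwrite("pics/c7.png",cv2.resize(P[200:310,210:320],(600,600),interpolation=cv2.INTER_CUBIC)[...,::-1])
E
```

```text
t 27.57 p [453.4 217.9 225.1] ydir 76.71 tilt [-0.006   0.0005] q6 -52.7 F [-16.4  12.6   9.1] M [2.18 2.45 0.01] w 14.5 g 30.0
```

View pics/c7.png

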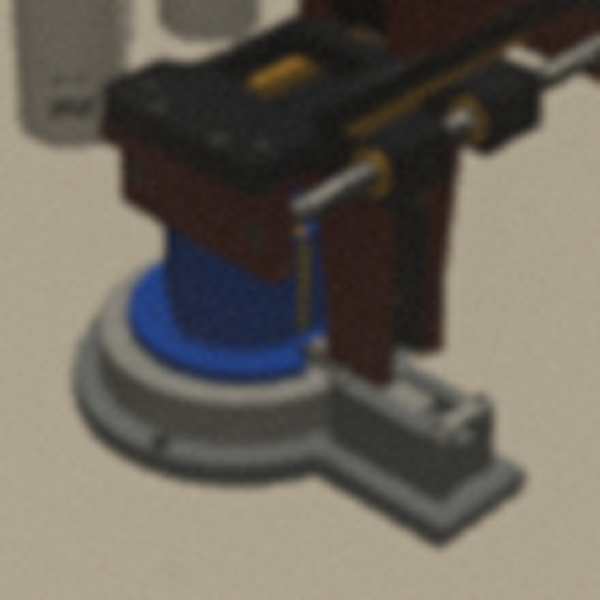

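The bolt tip is in the slot mouth, at crop (315,345). Travel is about 14 mm with some side load, so I'll ease that and push on.

Emit:
step_arm([
  [[0.005,0.022,0,0,0,0,0],[0.03,-0.007,0,0,0,0,0],[0,0,0,0,0,0,0],[0,0,0,0,0,0,0],[0,0,0,0,0,0,0]],
])

```text
t: 28.25
ee_pos: [454.0, 218.2, 225.0]
orientation: [-0.362, -3.111, 0.003]
ft_force: [-19.4, 10.2, 15.0]
width: 15.1
grasp_force: 30.0
```

```bash
python3 -c "
from h import *
st()"
```

```text
t 28.25 p [454.  218.2 225. ] ydir 76.71 tilt [-0.0093 -0.0009] q6 -52.7 F [-19.4  10.2  15. ] M [1.79 3.21 0.05] w 15.1 g 30.0
```

Emit:
step_arm([
  [[-0.03,0,0,0,0,0,1],[0,0,0,0,0,0,1],[0,0,0,0,0,0,1],[0,0,0.4,0,0,0,1],[0,0,0.9,0,0,0,1]],
])

```text
t: 28.88
ee_pos: [455.7, 217.3, 289.4]
orientation: [-0.362, -3.117, 0.003]
ft_force: [0.2, 0.6, 0.8]
width: 61.1
grasp_force: 0.0
```

```bash
cat > m.py <<'E'
from h import *
st()
s=get_image("scene");P=s["pixels"];h2=cv2.cvtColor(P,cv2.COLOR_RGB2HSV)
k=cv2.inRange(h2,(0,0,0),(180,255,50));k[:,:268]=0;k[:,300:]=0;k[:250]=0;k[273:]=0
n,l,stt,ce=cv2.connectedComponentsWithStats(k)
for i in range(1,n):
    if stt[i,4]>15:
        p=ray(s,*ce[i],58)[:2];print("knob",ce[i],stt[i],p,"travel",(p-[439.84,223.19])@[.974,-.225],"lat",(p-[439.84,223.19])@[.225,.974])
for tr in(0,12,14,16):print(tr,proj(s,[439.84+tr*.974,223.19-tr*.225,58]))
y=cv2.inRange(h2,(10,90,70),(35,255,255));n,l,q,ce=cv2.connectedComponentsWithStats(y)
for i in range(1,n):
    if 255<ce[i][0]<272 and 236<ce[i][1]<266:print("yel",ce[i],q[i])
E
python3 m.py
```

```text
t 28.88 p [455.7 217.3 289.4] ydir 76.75 tilt [-0.0033 -0.0015] q6 -52.6 F [0.2 0.6 0.8] M [ 0.05 -0.18  0.05] w 61.1 g 0.0
knob [279.85483871 258.09677419] [277 253   7  11  62] [451.82694009 220.24024466] travel 12.338974595712592 lat -0.17600018579328824
0 [285.06329427 261.01480935]
12 [279.93311754 258.21908005]
14 [279.0864117  257.75766118]
16 [278.2420576  257.29752391]
```

Emit:
step_arm([
  [[0,-0.5,0.2,0,0,0,1],[0,-0.8,0,0,0,0,1],[0,-0.9,0,0,0,0,1],[0,-0.9,0,0,0,0,1],[0,-0.9,0,0,0,0,1]],
])

```text
t: 29.55
ee_pos: [456.2, 16.1, 300.3]
orientation: [0.362, 3.119, 0.0]
ft_force: [-0.4, 0.5, 0.1]
width: 88.0
grasp_force: 0.0
```

Emit:
step_arm([
  [[0,-0.8,0,0,0,0,1],[0,-0.6,0,0,0,0,1],[0,-0.3,0,0,0,0,1],[0,0,0,0,0,0,1],[0,0,0,0,0,0,1]],
])

```text
t: 30.18
ee_pos: [456.0, -66.7, 300.1]
orientation: [-0.361, -3.121, -0.0]
ft_force: [-0.2, 0.4, -0.6]
width: 88.1
grasp_force: 0.0
```

```bash
python3 m.py; python3 - <<'E'
from h import *
t=get_image("top");s=get_image("scene")
Q=t["pixels"];P=s["pixels"];F=np.array([513.4,205.0])
cv2.imwrite("pics/c8.png",np.hstack([cv2.resize(Q[190:265,190:265],(400,600)[:1]*2,interpolation=cv2.INTER_CUBIC),cv2.resize(P[225:285,245:305],(400,400),interpolation=cv2.INTER_CUBIC)])[...,::-1])
h=cv2.cvtColor(Q,cv2.COLOR_RGB2HSV)
y=cv2.inRange(h,(12,80,70),(38,255,255));n,l,q,ce=cv2.connectedComponentsWithStats(y)
for i in range(1,n):
    if 195<ce[i][0]<260 and 190<ce[i][1]<260:
        p=ray(t,*ce[i],75.5)[:2]-F;print("yel",ce[i],q[i],"rimdot ang",np.degrees(np.arctan2(*p[::-1])),np.hypot(*p))
k=cv2.inRange(h,(0,0,0),(180,255,45));n,l,q,ce=cv2.connectedComponentsWithStats(k)
for i in range(1,n):
    if 200<ce[i][0]<230 and 235<ce[i][1]<265 and q[i,4]>10: p=ray(t,*ce[i],67)[:2];print("knob",ce[i],p,(p-[438.77,220.16]),np.hypot(*(p-[438.77,220.16])))
m=cv2.inRange(h,(105,120,40),(130,255,255));m[:,:190]=0;m[:,270:]=0
c=max(cv2.findContours(m,0,1)[0],key=cv2.contourArea)[:,0]
W=np.array([ray(t,u,v,33.5)[:2] for u,v in c]);H,r,nn=circ(W);print("holder",H,r,nn)
print([(round(float(np.degrees(np.arctan2(*(w-H)[::-1]))),1),round(float(np.hypot(*(w-H))),1)) for w in W if np.hypot(*(w-H))<r-2.5])
E
```

```text
t 30.18 p [456.  -66.7 300.1] ydir 76.8 tilt [-0.0001  0.0002] q6 -86.6 F [-0.2  0.4 -0.6] M [ 0.03 -0.16 -0.02] w 88.1 g 0.0
knob [279.85483871 258.09677419] [277 253   7  11  62] [451.82694009 220.24024466] travel 12.338974595712592 lat -0.17600018579328824
0 [285.06329427 261.01480935]
12 [279.93311754 258.21908005]
14 [279.0864117  257.75766118]
16 [278.2420576  257.29752391]
yel [264.  241.5] [264 241   1   2   2]
yel [219.2 225.6] [218 225   3   2   5] rimdot ang 164.8109553463718 26.46462546255135
yel [240.33333333 227.        ] [239 226   4   3   9] rimdot ang -128.53413866747803 47.717668416514506
knob [217.58139535 243.02325581] [451.28107167 217.40217484] [12.51107167 -2.75782516] 12.81142123115501
holder [512.74702433 204.07500469] 38.33604957876217 79
[(150.7, 34.0), (145.6, 33.2), (143.4, 31.4), (141.0, 29.6), (141.9, 26.5), (142.9, 23.5), (150.2, 24.2), (157.0, 25.3), (158.7, 27.3), (160.2, 29.4), (161.4, 31.4), (165.3, 30.9), (169.3, 30.5), (173.5, 30.2), (177.7, 32.3), (177.7, 34.5)]
```

View pics/c8.png

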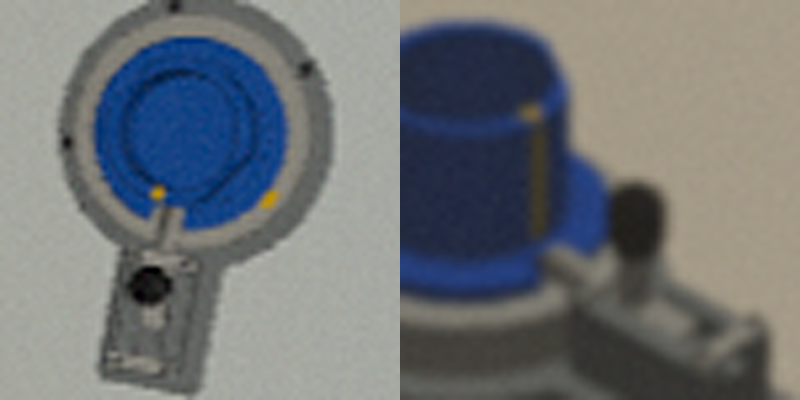

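The composite shows the bolt tip in the slot, apparently against the slot's -y side, with about 12.8 mm of travel. I'll sample the slot and bolt in polar coordinates to judge which way the slot is off.

```bash
python3 - <<'E'
from h import *
F=np.array([513.4,204.8])
for n in("top","scene"):
    im=get_image(n);P=im["pixels"].astype(np.float32)
    B=P[...,2]-P[...,0]; G=P.mean(2)
    print(n,"rows r; cols ang 150..186 step 2: blue-red / grey")
    for r in(31,33,35,37,39,42,46):
        q=np.array([proj(im,[F[0]+r*np.cos(a),F[1]+r*np.sin(a),33.5]) for a in np.radians(np.arange(144,190,2))],np.float32)
        f=lambda X:cv2.remap(X,q[None,:,0],q[None,:,1],cv2.INTER_LINEAR)[0].astype(int)
        print(r,*["%3d"%x for x in f(B)]," |",*["%3d"%x for x in f(G)])
E
```

```text
top rows r; cols ang 150..186 step 2: blue-red / grey
31  89  40  -2 -22 -39 -46  -3  17  48  76  78  72  72  76  79  81  89 100 103  99  99 104 107  |  65  75  89  93  91  89  84  83  76  68  68  71  74  76  77  76  70  58  55  60  63  62  61
33 102 105  99  79  62  43  31  25  15  19  18   7  -2  -2   1  19  50  91 109 108 105 100 102  |  63  68  73  74  76  83  90  90  86  77  72  85  98 106 110 103  91  73  64  62  64  67  69
35 114 116 120 117  94  58  22  -2  -8 -10 -11 -12 -14  -9  -1  22  51 100 123 122 116 110 111  |  74  73  70  68  74  87 101 104  91  81  78  91 109 116 121 110  98  79  70  70  72  74  71
37 115 112 114 116  88  45  14 -12 -12  -8  -8 -10 -11  -9  -6  24  61 103 120 115 118 121 117  |  71  74  73  70  79  94 106 117  98  76  82  95 110 117 118 100  81  74  72  73  71  69  70
39  89  93  88  82  76  38   9  -4  -9  -5  -6  -9 -10 -10  -6  20  54  89 104 103 100  99  98  |  70  70  77  78  77  96 113 115 104  78  82  99 113 120 116  99  82  78  77  76  75  74  74
42   0   0   2  -2  -6  -2  -8 -12 -10  -7  -5  -8 -10 -11 -11  -7  -1   6  12  15  10   4   5  
[... 969 characters left out ...]
 16  33  52  69  83  85  86  87  86  |  72  71  68  65  61  59  60  66  73  82  93 101 106 107 101  93  84  78  75  74  74  75  75
39  70  68  63  51  31  11  -2  -6  -9 -10 -11 -10  -7   0  14  33  51  62  71  73  71  71  69  |  65  64  62  62  62  62  65  67  74  84  95 102 106 107  99  88  78  73  72  73  73  72  69
42  41  39  33  19   6  -4  -8  -8  -9  -9 -11 -12 -11  -4   5  14  20  23  24  24  23  22  18  |  61  61  64  72  77  78  70  70  75  85  96 105 108 105  98  90  87  84  82  80  71  62  51
46   4   2  -2  -7 -10 -10  -8  -8  -8 -11 -11 -12 -13 -13 -12 -11 -10 -10  -8  -6  -6  -6  -5  |  90  93 100 110 106  95  82  76  79  87 100 110 116 117 117 118 114 107  88  69  51  39  32
```

The slot is centred at about 165° and the bolt at about 169°, so the holder went a few degrees past the bolt. I'll regrip the cup at ydir 47.7 to bring the slot in line.

Emit:
step_arm([
  [[0.115,0.543,0,0,0,-0.73,1],[0.115,0.543,0,0,0,-0.73,1],[0.115,0.543,0,0,0,-0.73,1],[0.115,0.543,0,0,0,-0.73,1],[0.115,0.543,0,0,0,-0.73,1]],
])

```text
t: 31.05
ee_pos: [484.7, 69.7, 300.2]
orientation: [0.757, 3.049, 0.0]
ft_force: [-0.3, -0.6, 0.3]
width: 87.8
grasp_force: 0.0
```

Emit:
step_arm([
  [[0.115,0.543,0,0,0,-0.73,1],[0.115,0.543,0,0,0,-0.73,1],[0.115,0.543,0,0,0,-0.73,1],[0.115,0.543,0,0,0,-0.73,1],[0.115,0.543,0,0,0,-0.73,1]],
])

```text
t: 31.68
ee_pos: [513.4, 205.5, 300.1]
orientation: [-1.138, -2.928, 0.0]
ft_force: [0.5, 0.3, 0.6]
width: 87.5
grasp_force: 0.0
```

Emit:
step_arm([
  [[0,0,-0.4,0,0,0,1],[0,0,-0.5,0,0,0,1],[0,0,-0.4,0,0,0,1],[0,0,-0.22,0,0,0,1],[0,0,0,0,0,0,1]],
])

```text
t: 32.3
ee_pos: [513.1, 204.3, 223.6]
orientation: [-1.136, -2.928, 0.001]
ft_force: [0.2, 0.2, 0.3]
width: 87.7
grasp_force: 0.0
```

```bash
python3 -c "
from h import *
st()"
```

```text
t 32.3 p [513.1 204.3 223.6] ydir 47.6 tilt [-0.0013 -0.0005] q6 -27.1 F [0.2 0.2 0.3] M [ 0.05 -0.14 -0.04] w 87.7 g 0.0
```

Emit:
step_arm([
  [[0,0,0,0,0,0,0],[0,0,0,0,0,0,0],[0,0,0,0,0,0,0],[0,0,0,0,0,0,0],[0,0,0,0,0,0,0]],
])

```text
t: 32.92
ee_pos: [513.6, 204.2, 224.5]
orientation: [1.136, 2.928, 0.001]
ft_force: [-0.4, -0.4, 3.5]
width: 52.7
grasp_force: 29.4
```

```bash
python3 -c "
from h import *
st()"
```

```text
t 32.92 p [513.6 204.2 224.5] ydir 47.58 tilt [0.0005 0.0002] q6 -27.1 F [-0.4 -0.4  3.5] M [-0.01 -0.08  0.  ] w 52.7 g 29.4
```

Emit:
step_arm([
  [[0,0,0,0,0,0,0],[0,0,0,0,0,0,0],[0,0,0,0,0,0,0],[0,0,0,0,0,0,0],[0,0,0,0,0,0,0]],
])

```text
t: 33.55
ee_pos: [513.6, 204.2, 224.5]
orientation: [1.137, 2.928, 0.0]
ft_force: [0.2, -0.3, 6.3]
width: 52.8
grasp_force: 29.4
```

```bash
python3 m.py
```

```text
t 33.55 p [513.6 204.2 224.5] ydir 47.58 tilt [0.0004 0.0001] q6 -27.1 F [ 0.2 -0.3  6.3] M [-0.02 -0.01  0.02] w 52.8 g 29.4
knob [279.85483871 258.09677419] [277 253   7  11  62] [451.82694009 220.24024466] travel 12.338974595712592 lat -0.17600018579328824
0 [285.06329427 261.01480935]
12 [279.93311754 258.21908005]
14 [279.0864117  257.75766118]
16 [278.2420576  257.29752391]
yel [264.33333333 241.66666667] [264 241   2   2   3]
```

Emit:
step_arm([
  [[0,0,0,0,0,0.25,0],[0,0,0,0,0,0.25,0],[0,0,0,0,0,0.25,0],[0,0,0,0,0,0,0],[0,0,0,0,0,0,0]],
])

```text
t: 34.22
ee_pos: [513.7, 204.2, 224.5]
orientation: [1.059, 2.957, 0.001]
ft_force: [-0.1, -0.7, 5.9]
width: 52.9
grasp_force: 29.4
```

```bash
cat > sl.py <<'E'
from h import *
st()
F=np.array([513.4,204.8]);im=get_image("scene");P=im["pixels"].astype(np.float32);B=P[...,2]-P[...,0]; G=P.mean(2)
print("     ",*["%3d"%x for x in np.arange(144,190,2)])
for r in(33,35,37,39,42):
        q=np.array([proj(im,[F[0]+r*np.cos(a),F[1]+r*np.sin(a),33.5]) for a in np.radians(np.arange(144,190,2))],np.float32)
        f=lambda X:cv2.remap(X,q[None,:,0],q[None,:,1],cv2.INTER_LINEAR)[0].astype(int)
        print(r,*["%3d"%x for x in f(B)]," |",*["%3d"%x for x in f(G)])
E
python3 sl.py
```

```text
t 34.23 p [513.7 204.2 224.5] ydir 50.58 tilt [0.0007 0.0002] q6 -30.1 F [-0.1 -0.7  5.9] M [-0.04 -0.06 -0.  ] w 52.9 g 29.4
      144 146 148 150 152 154 156 158 160 162 164 166 168 170 172 174 176 178 180 182 184 186 188
33  90  90  89  88  86  76  62  44  24  13   7   6   3   5  13  23  37  52  68  82  88  91  93  |  76  76  76  76  75  72  69  69  72  78  86  92  98  99  95  88  79  76  74  73  74  76  77
35  91  91  92  90  82  68  44  21   5  -4  -8  -9  -8  -5   2  17  36  57  73  84  92  94  94  |  76  77  77  76  73  70  69  69  75  83  92 100 104 105  99  90  81  74  73  74  77  78  77
37  86  86  85  82  75  55  30   7  -6 -12 -13 -13 -12  -6   4  18  39  60  79  84  89  93  91  |  74  74  73  71  68  68  67  70  76  85  96 106 109 106  98  87  78  73  71  73  75  76  75
39  73  73  72  70  56  37  14   0  -9 -11 -12 -11  -9  -5   4  21  39  55  68  71  72  73  72  |  66  66  66  65  65  65  65  69  77  87  99 108 110 108  99  85  74  70  70  71  71  70  69
42  43  43  43  37  26  11   0  -6  -9 -11 -12 -12 -10  -5   1  10  17  22  22  21  20  21  19  |  60  60  61  63  67  69  69  73  79  87  99 109 114 111  99  87  87  86  84  81  71  62  51
```

The slot followed, now centred at about 166° against the bolt's 168°. Another 2°, then release and back to the knob.

Emit:
step_arm([
  [[0,0,0,0,0,0.25,0],[0,0,0,0,0,0.25,0],[0,0,0,0,0,0,0],[0,0,0,0,0,0,0],[0,0,0,0,0,0,0]],
])

```text
t: 34.9
ee_pos: [513.7, 204.2, 224.5]
orientation: [1.008, 2.975, 0.001]
ft_force: [-0.0, 1.1, 5.9]
width: 52.4
grasp_force: 29.4
```

```bash
python3 sl.py
```

```text
t 34.9 p [513.7 204.2 224.5] ydir 52.58 tilt [0.0008 0.0003] q6 -32.1 F [-0.   1.1  5.9] M [-0.06 -0.11  0.02] w 52.4 g 29.4
      144 146 148 150 152 154 156 158 160 162 164 166 168 170 172 174 176 178 180 182 184 186 188
33  91  90  90  89  88  82  73  55  34  19  10   6   3   5  12  20  34  49  64  79  86  90  93  |  76  75  75  76  77  75  72  73  75  80  85  93 100 101  95  88  78  73  71  71  72  74  76
35  90  91  92  91  87  80  61  39  17   1  -6 -10  -8  -6   0  14  30  46  63  78  89  92  94  |  76  76  77  76  76  74  73  74  78  84  93 102 105 105  98  88  77  70  69  71  74  76  77
37  86  85  86  85  83  72  51  26   5  -6 -11 -13 -11  -6   1  11  29  50  70  78  86  92  91  |  74  73  72  73  73  72  71  73  79  86  96 105 110 107  97  84  74  69  68  70  73  75  76
39  71  73  75  75  68  55  36  16  -2  -9 -13 -12 -10  -6   2  15  30  46  61  68  71  74  73  |  67  66  66  66  65  65  67  70  76  86  97 106 109 107  96  81  69  66  66  68  71  71  70
42  42  44  44  40  33  22   9  -1  -9 -10 -11 -11 -12  -8  -1   6  13  18  20  21  21  21  18  |  61  60  58  60  64  66  68  71  78  88  99 108 111 107  97  88  87  84  83  81  72  63  52
```

Emit:
step_arm([
  [[0,0,0,0,0,0,1],[0,0,0,0,0,0,1],[0,0,0,0,0,0,1],[0,0,0.5,0,0,0,1],[0,0,0.8,0,0,0,1]],
])

```text
t: 35.58
ee_pos: [512.9, 204.0, 288.6]
orientation: [-1.007, -2.973, 0.003]
ft_force: [0.0, -0.4, 0.5]
width: 87.7
grasp_force: 0.0
```

```bash
python3 sl.py
```

```text
t 35.58 p [512.9 204.  288.6] ydir 52.58 tilt [-0.0033 -0.0012] q6 -32.1 F [ 0.  -0.4  0.5] M [ 0.05 -0.14  0.03] w 87.7 g 0.0
      144 146 148 150 152 154 156 158 160 162 164 166 168 170 172 174 176 178 180 182 184 186 188
33  88  88  88  88  86  79  70  54  35  20  10   6   3   5  12  20  33  47  61  75  82  86  90  |  77  76  76  76  77  76  74  74  75  81  88  93  99 100  94  88  78  74  70  71  73  76  78
35  89  89  90  89  84  76  57  36  18   2  -6 -10  -9  -7  -2  11  28  45  61  75  86  89  91  |  77  77  77  76  75  75  74  74  78  85  94 102 104 104  98  88  78  69  69  71  72  74  77
37  85  84  84  84  80  69  48  25   5  -8 -11 -14 -13  -9   0  12  30  49  69  77  83  88  88  |  74  73  72  72  72  72  71  71  77  85  95 105 108 105  96  84  74  69  68  70  73  77  76
39  70  71  73  73  66  53  34  15  -2  -8 -12 -13 -11  -7   1  15  29  45  61  68  69  73  71  |  66  66  66  66  66  67  66  69  76  86  97 106 108 106  95  80  69  66  66  68  71  70  69
42  40  42  41  39  33  23   9  -1  -7  -9 -11 -12 -10  -5   0   6  14  19  21  21  21  20  17  |  61  61  61  62  65  67  69  71  78  88  99 108 112 108  97  87  86  83  83  82  73  62  51
```

Emit:
step_arm([
  [[-0.124,0.03,0,0,0,0.61,1],[-0.124,0.03,0,0,0,0.61,1],[-0.124,0.03,0,0,0,0.61,1],[-0.124,0.03,0,0,0,0.61,1],[-0.124,0.03,0,0,0,0.61,1]],
])

```text
t: 36.25
ee_pos: [481.9, 211.8, 288.8]
orientation: [-0.681, -3.066, 0.001]
ft_force: [0.6, 0.1, -0.1]
width: 88.3
grasp_force: 0.0
```

Emit:
step_arm([
  [[-0.124,0.03,0,0,0,0.61,1],[-0.124,0.03,0,0,0,0.61,1],[-0.124,0.03,0,0,0,0.61,1],[-0.124,0.03,0,0,0,0.61,1],[-0.124,0.03,0,0,0,0.61,1]],
])

```text
t: 36.88
ee_pos: [451.0, 219.3, 289.2]
orientation: [0.352, 3.122, 0.0]
ft_force: [0.5, -0.2, -0.1]
width: 88.0
grasp_force: 0.0
```

Emit:
step_arm([
  [[0,0,-0.3,0,0,0,1],[0,0,-0.4,0,0,0,0.4],[0,0,-0.4,0,0,0,0.4],[0,0,-0.17,0,0,0,0.4],[0,0,0,0,0,0,0]],
])

```text
t: 37.5
ee_pos: [451.3, 219.0, 224.8]
orientation: [-0.357, -3.12, 0.001]
ft_force: [-0.1, -0.1, -0.2]
width: 51.4
grasp_force: 0.0
```

Emit:
step_arm([
  [[0,0,0,0,0,0,0],[0,0,0,0,0,0,0],[0,0,0,0,0,0,0],[0,0,0,0,0,0,0],[0,0,0,0,0,0,0]],
])

```text
t: 38.12
ee_pos: [451.3, 218.7, 226.0]
orientation: [-0.356, -3.121, 0.001]
ft_force: [-1.7, -4.3, 6.0]
width: 14.5
grasp_force: 30.0
```

```bash
python3 -c "
from h import *
st()"
```

```text
t 38.12 p [451.3 218.7 226. ] ydir 76.99 tilt [-0.0005 -0.0007] q6 -52.4 F [-1.7 -4.3  6. ] M [-0.83 -0.01  0.07] w 14.5 g 30.0
```

Emit:
step_arm([
  [[0.03,-0.014,0,0,0,0,0],[0.04,-0.009,0,0,0,0,0],[0.02,-0.005,0,0,0,0,0],[0,0,0,0,0,0,0],[0,0,0,0,0,0,0]],
])

```text
t: 38.75
ee_pos: [453.0, 218.3, 225.8]
orientation: [-0.357, -3.114, 0.002]
ft_force: [-17.2, 10.3, 16.0]
width: 14.5
grasp_force: 30.0
```

```bash
python3 -c "
from h import *
st()"
```

```text
t 38.75 p [453.  218.3 225.8] ydir 76.92 tilt [-0.0075 -0.0005] q6 -52.8 F [-17.2  10.3  16. ] M [1.58 2.75 0.01] w 14.5 g 30.0
```

The bolt stops at the same place with the slot aligned, so this may already be the home stop. I'll check the tip radius now and in the first pictures.

```bash
cat > tip.py <<'E'
from h import *
F=np.array([513.4,204.8]);rs=np.arange(28,60,2)
def prof(im,P,lab):
    G=P.astype(np.float32).mean(2);B=P[...,2].astype(np.float32)-P[...,0]
    print(lab,"r",*["%3d"%r for r in rs])
    for a in(164,166,168,170,172):
        q=np.array([proj(im,[F[0]+r*np.cos(np.radians(a)),F[1]+r*np.sin(np.radians(a)),33]) for r in rs],np.float32)
        f=lambda X:cv2.remap(X,q[None,:,0],q[None,:,1],cv2.INTER_LINEAR)[0].astype(int)
        print(a,*["%3d"%x for x in f(G)],"|",*["%3d"%x for x in f(B)])
for n in("top","scene"):
    im=get_image(n)
    prof(im,cv2.imread("pics/%s0.png"%n)[...,::-1],n+" initial")
E
python3 tip.py
```

```text
top initial r  28  30  32  34  36  38  40  42  44  46  48  50  52  54  56  58
164 119 116 110 117 118 122 121 121 109  89  73  75 109 123 118  85 |  -9  -9 -10 -11  -9 -10 -10 -10  -9  -7  -5  -3 -11 -10 -10  -8
166 119 116 113 116 117 123 119 122 109  90  81  86 105 126 125  95 |  -9  -8 -10 -10  -9  -9  -9  -8  -8  -7  -6  -6 -11 -10 -10  -8
168 120 116 113 116 119 123 120 122 113 105 100  98 109 127 122 104 |  -9  -9  -9  -9  -9  -9  -9  -8  -8  -9  -8  -8 -11 -10  -8 -11
170 120 115 113 116 120 122 121 120 112 112 112 106 116 128 118 108 | -10 -11  -9  -9 -10  -9  -9  -9  -8  -9 -10 -10 -11 -11 -10 -10
172 121 116 112 116 121 121 123 123 120 117 111 104 120 126 112  98 | -10 -10  -9 -10 -11  -9 -10 -11  -9  -9 -10  -9 -10 -12 -10  -7
scene initial r  28  30  32  34  36  38  40  42  44  46  48  50  52  54  56  58
164 100 109 114 113 111 113 115 111  98  91  96 101  95  84  83  88 |  -8 -11 -13 -14 -13 -12 -12 -13 -10  -9 -10 -11 -10 -10  -9  -9
166 101 110 114 113 113 115 115 109 102 100 106 108  98  88  91  98 |  -9 -11 -13 -14 -13 -12 -12 -12 -11 -11 -11 -12 -11 -10 -10 -11
168 102 111 114 113 114 116 114 110 106 107 114 115 100  95 100 108 |  -9 -11 -13 -13 -12 -12 -12 -12 -13 -12 -12 -13 -11 -11 -11 -12
170 104 112 114 113 114 115 114 111 111 114 117 115 103  98  99 101 | -10 -12 -13 -13 -13 -12 -12 -13 -13 -13 -14 -13 -11 -12 -12 -11
172 104 111 112 112 112 114 116 115 115 118 119 114 102  90  88  88 | -10 -12 -13 -13 -13 -12 -12 -13 -13 -14 -16 -13 -12 -12  -9 -10
```

The tip started at r ≈ 45 mm, already about 3 mm forward, and is now at r ≈ 32 mm, so the bolt is home at its end stop. Releasing and retreating.

Emit:
step_arm([
  [[0,0,0,0,0,0,1],[0,0,0,0,0,0,1],[0,0,0,0,0,0,1],[0,0,0.4,0,0,0,1],[0,0,0.9,0,0,0,1]],
])

```text
t: 39.48
ee_pos: [455.5, 217.4, 289.8]
orientation: [-0.357, -3.118, 0.003]
ft_force: [0.1, -0.3, 0.6]
width: 61.4
grasp_force: 0.0
```

Emit:
step_arm([
  [[0,-0.5,0.4,0,0,0,1],[0,-0.8,0,0,0,0,1],[0,-0.9,0,0,0,0,1],[0,-0.9,0,0,0,0,1],[0,-0.9,0,0,0,0,1]],
])

```text
t: 40.1
ee_pos: [456.0, 16.2, 310.8]
orientation: [0.356, 3.121, 0.0]
ft_force: [-0.0, -0.2, 0.3]
width: 87.7
grasp_force: 0.0
```

Emit:
step_arm([
  [[0,-0.8,0,0,0,0,1],[0,-0.5,0,0,0,0,1],[0,-0.2,0,0,0,0,1],[0,0,0,0,0,0,1],[0,0,0,0,0,0,1]],
])

```text
t: 40.72
ee_pos: [455.9, -56.6, 310.6]
orientation: [-0.355, -3.121, -0.0]
ft_force: [-0.2, 1.1, -0.3]
width: 88.0
grasp_force: 0.0
```

```bash
python3 m.py; python3 - <<'E'
exec(open("tip.py").read().split("for n in(")[0])
for n in("top","scene"):
    im=get_image(n);P=im["pixels"];prof(im,P,n)
    if n=="top":
        h=cv2.cvtColor(P,cv2.COLOR_RGB2HSV)
        k=cv2.inRange(h,(0,0,0),(180,255,45));nn,l,q,ce=cv2.connectedComponentsWithStats(k)
        for i in range(1,nn):
            if 200<ce[i][0]<230 and 235<ce[i][1]<265 and q[i,4]>10: p=ray(im,*ce[i],67)[:2];print("knob",p,np.hypot(*(p-[438.77,220.16])))
        y=cv2.inRange(h,(12,80,70),(38,255,255));nn,l,q,ce=cv2.connectedComponentsWithStats(y)
        for i in range(1,nn):
            if 210<ce[i][0]<230 and 215<ce[i][1]<235: p=ray(im,*ce[i],75.5)[:2]-F;print("rimdot",np.degrees(np.arctan2(*p[::-1])),np.hypot(*p))
E
python3 sl.py|tail -4
```

```text
t 40.73 p [455.9 -56.6 310.6] ydir 77.01 tilt [-0.0001  0.0001] q6 -85.6 F [-0.2  1.1 -0.3] M [ 0.03 -0.15  0.02] w 88.0 g 0.0
knob [279.85483871 258.09677419] [277 253   7  11  62] [451.82694009 220.24024466] travel 12.338974595712592 lat -0.17600018579328824
0 [285.06329427 261.01480935]
12 [279.93311754 258.21908005]
14 [279.0864117  257.75766118]
16 [278.2420576  257.29752391]
yel [265.33333333 240.66666667] [265 240   2   2   3]
top r  28  30  32  34  36  38  40  42  44  46  48  50  52  54  56  58
164  90  86  81  78  83  83  80  80  88  95  89  94 115 127 124  45 |  -2   2  30 -13  -7  -9  -9  -8  -7  -8  -9  -7 -12 -10  -8  -5
166  78  72  82  92  96  97  98  99 103 107 108 106 113 130 130  27 |  58  67  40 -14 -10  -8  -8 -10  -9  -9 -10  -9 -10  -9  -9   0
168  71  71  86 106 111 114 113 115 121 124 124 113 115 133 123  66 |  92  85  43 -15 -11 -10  -9 -11 -11 -10 -10  -9  -9 -10 -10  -7
170  65  72  93 111 114 120 121 127 133 120 119 111 120 134 123 104 | 119  95  39 -11 -11 -11 -11 -10 -14 -11 -10  -9  -9 -10 -11 -11
172  65  71  95 113 115 118 116 120 129 113 108 105 124 
[... 975 characters left out ...]
 -1  11  27  45  61  74  84  87  88  |  74  75  76  75  74  72  71  71  75  82  92 100 101 100  95  86  76  69  67  70  73  75  75
37  83  82  81  80  78  67  48  25   5  -7 -10 -11 -11  -8   0  11  29  47  65  72  79  85  84  |  71  71  71  70  70  70  69  70  76  85  93  99 105 103  93  81  72  66  64  68  72  73  73
39  69  69  69  70  63  51  33  16  -1  -8 -11 -11 -10  -8   0  15  30  44  57  63  66  69  69  |  64  65  65  65  64  65  64  67  74  84  93 101 105 102  91  78  68  65  67  69  70  70  67
42  40  41  41  38  31  20   8  -1  -8  -9 -10 -11 -11  -8   0   6  13  20  20  20  19  19  17  |  59  59  57  61  64  65  66  69  76  85  95 105 109 104  94  84  83  82  81  79  70  61  51
```

The bolt is home, with the tip about 1 mm from the slot's end. The rim dot is now at 170°, so my correction backed the holder off its stop by a few degrees. I'll regrip and turn it back clockwise to the stop.

Emit:
step_arm([
  [[0.115,0.522,0,0,0,-0.685,1],[0.115,0.522,0,0,0,-0.685,1],[0.115,0.522,0,0,0,-0.685,1],[0.115,0.522,0,0,0,-0.685,1],[0.115,0.522,0,0,0,-0.685,1]],
])

```text
t: 41.55
ee_pos: [484.7, 74.6, 310.7]
orientation: [0.727, 3.056, 0.0]
ft_force: [0.1, 0.8, -0.8]
width: 88.0
grasp_force: 0.0
```

Emit:
step_arm([
  [[0.115,0.522,0,0,0,-0.685,1],[0.115,0.522,0,0,0,-0.685,1],[0.115,0.522,0,0,0,-0.685,1],[0.115,0.522,0,0,0,-0.685,1],[0.115,0.522,0,0,0,-0.685,1]],
])

```text
t: 42.18
ee_pos: [513.3, 205.1, 310.6]
orientation: [-1.087, -2.948, 0.0]
ft_force: [0.5, -1.0, -0.6]
width: 87.8
grasp_force: 0.0
```

Emit:
step_arm([
  [[0,0,-0.4,0,0,0,1],[0,0,-0.5,0,0,0,1],[0,0,-0.5,0,0,0,1],[0,0,-0.33,0,0,0,1],[0,0,0,0,0,0,1]],
])

```text
t: 42.8
ee_pos: [513.0, 203.8, 223.1]
orientation: [-1.084, -2.947, 0.002]
ft_force: [0.2, 1.2, 0.0]
width: 87.5
grasp_force: 0.0
```

Emit:
step_arm([
  [[0,0,0,0,0,0,0],[0,0,0,0,0,0,0],[0,0,0,0,0,0,0],[0,0,0,0,0,0,0],[0,0,0,0,0,0,0]],
])

```text
t: 43.42
ee_pos: [513.6, 203.8, 224.6]
orientation: [1.085, 2.948, 0.001]
ft_force: [-0.6, -0.4, 4.5]
width: 51.7
grasp_force: 30.0
```

```bash
python3 -c "
from h import *
st()"
```

```text
t 43.42 p [513.6 203.8 224.6] ydir 49.58 tilt [0.0007 0.0002] q6 -29.2 F [-0.6 -0.4  4.5] M [ 0.01 -0.09  0.01] w 51.7 g 30.0
```

Emit:
step_arm([
  [[0,0,0,0,0,-0.25,0],[0,0,0,0,0,-0.25,0],[0,0,0,0,0,-0.2,0],[0,0,0,0,0,0,0],[0,0,0,0,0,0,0]],
])

```text
t: 44.05
ee_pos: [513.7, 203.9, 224.6]
orientation: [1.158, 2.92, 0.001]
ft_force: [0.0, -0.0, 5.6]
width: 52.1
grasp_force: 30.0
```

```bash
python3 -c "
from h import *
st()"
```

```text
t 44.05 p [513.7 203.9 224.6] ydir 46.73 tilt [0.0009 0.0003] q6 -26.3 F [ 0.  -0.   5.6] M [-0.01 -0.04 -0.05] w 52.1 g 30.0
```

Emit:
step_arm([
  [[0,0,0,0,0,-0.25,0],[0,0,0,0,0,-0.1,0],[0,0,0,0,0,0,0],[0,0,0,0,0,0,0],[0,0,0,0,0,0,0]],
])

```text
t: 44.68
ee_pos: [513.7, 203.9, 224.6]
orientation: [1.193, 2.905, 0.001]
ft_force: [-0.2, -0.3, 5.2]
width: 51.7
grasp_force: 30.0
```

```bash
python3 -c "
from h import *
st()"
```

```text
t 44.67 p [513.7 203.9 224.6] ydir 45.35 tilt [0.0009 0.0003] q6 -24.9 F [-0.2 -0.3  5.2] M [-0.01 -0.07  0.09] w 51.7 g 30.0
```

The stop is just touched at -14.7°. Releasing and retreating.

Emit:
step_arm([
  [[0,0,0,0,0,0,1],[0,0,0,0,0,0,1],[0,0,0,0,0,0,1],[0,0,0.5,0,0,0,1],[0,0,0.9,0,0,0,1]],
])

```text
t: 45.3
ee_pos: [512.8, 203.5, 293.3]
orientation: [-1.192, -2.903, 0.004]
ft_force: [0.9, 0.9, 0.5]
width: 87.9
grasp_force: 0.0
```

Emit:
step_arm([
  [[0,-0.5,0.4,0,0,0,1],[-0.2,-0.8,0,0,0,0,1],[-0.2,-0.9,0,0,0,0,1],[-0.2,-0.9,0,0,0,0,1],[-0.2,-0.9,0,0,0,0,1]],
])

```text
t: 45.92
ee_pos: [472.9, 2.5, 314.2]
orientation: [1.192, 2.906, 0.0]
ft_force: [0.6, -1.2, 0.5]
width: 88.5
grasp_force: 0.0
```

Emit:
step_arm([
  [[0,-0.6,0,0,0,0,1],[0,-0.3,0,0,0,0,1],[0,0,0,0,0,0,1],[0,0,0,0,0,0,1],[0,0,0,0,0,0,1]],
])

```text
t: 46.55
ee_pos: [473.5, -40.4, 314.1]
orientation: [-1.191, -2.907, -0.0]
ft_force: [0.1, 0.6, 1.2]
width: 88.0
grasp_force: 0.0
```

```bash
python3 m.py; python3 - <<'E'
exec(open("tip.py").read().split("for n in(")[0])
im=get_image("top");P=im["pixels"];h=cv2.cvtColor(P,cv2.COLOR_RGB2HSV)
k=cv2.inRange(h,(0,0,0),(180,255,45));nn,l,q,ce=cv2.connectedComponentsWithStats(k)
for i in range(1,nn):
    if 200<ce[i][0]<230 and 235<ce[i][1]<265 and q[i,4]>10: p=ray(im,*ce[i],67)[:2];print("knob",p,np.hypot(*(p-[438.77,220.16])))
y=cv2.inRange(h,(12,80,70),(38,255,255));nn,l,q,ce=cv2.connectedComponentsWithStats(y)
for i in range(1,nn):
    if 210<ce[i][0]<230 and 215<ce[i][1]<235: p=ray(im,*ce[i],75.5)[:2]-F;print("rimdot",np.degrees(np.arctan2(*p[::-1])),np.hypot(*p))
E
```

```text
t 46.55 p [473.5 -40.4 314.1] ydir 45.45 tilt [-0.0001  0.0001] q6 -51.8 F [0.1 0.6 1.2] M [ 0.02 -0.1   0.01] w 88.0 g 0.0
knob [279.8125  258.09375] [277 253   7  11  64] [451.89429033 220.27017041] travel 12.397840436115263 lat -0.13169869520977118
0 [285.06329427 261.01480935]
12 [279.93311754 258.21908005]
14 [279.0864117  257.75766118]
16 [278.2420576  257.29752391]
yel [264.5 241. ] [264 241   2   1   2]
knob [451.28330231 217.52397062] 12.787939067729274
rimdot 166.1185423208707 27.18987218075277
```

```bash
python3 -c "
from workcell import ctrl
print(ctrl.close_job())"
```

```text
the job is handed in; nothing more can be done
None
```

I handed the job in at 46.6 s: the holder is flush in the ring and turned clockwise to its stop, the bolt is in the slot at its end stop, and the arm is clear. The bolt moved about 12.5 mm, not 16. I take it as fully home because it began about 3 mm forward and stopped at the same place at two holder angles. After it was in I regripped the holder and turned it back to its stop.

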